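# From the spring-lid cure box into the trim jig

### The job

Lift the sprung lid of the cure box and keep it open with your hand or wrist while you reach under it and take out the T-shaped casting; leave the other casting in its bay and let the lid shut. Lay the T flat on the free worktop and let go of it, then take it again by the ends of its crossbar (the jig leaves no room for fingers beside the stem), seat it fully down in the T-shaped nest of the trim jig, and push the toggle clamp's handle all the way down so that it holds the casting.

Things in the scene. Friction and masses are not known exactly. Their poses are not given: they have to be found in the camera images.
- cure_box: Fixed grey steel box, 85 x 200 mm, on a dark plinth, with a framed clear lid; left or right of centre, yaw within 0.2. Origin on the worktop under the shut lip's edge; x to the back, y left, z up. Walls 3 mm: front x=18 to 21, top at z=68; back x=100 to 103, top at z=80; sides at y=+/-100. Inner floor z=55 mm. Two bays, centred at y=+45 and -45, hold one casting each.
- bay_stops (a point): Middle of the three stop blocks on the box floor: box x=75, y=0, z=71 mm (their top, 16 mm over the floor). They span x=64 to 86 mm at y=-14.5 to 14.5 and from |y|=76 to the walls, so a bay is 61 mm wide there and fingers do not fit at the ends of a crossbar; in front of them (x=21 to 64) the floor is clear but for the castings.
- lid_hinge (a point): Middle of the lid's hinge line, which runs along the box's y at box x=100, z=83 mm.
- lid_lip (a point): Middle of the lip's front edge, at half of the lid's 3 mm thickness, 100 mm from the hinge. The lip is 180 mm wide; with the lid shut it stands 18 mm out from the front wall, its edge about 68 mm over the worktop, free below: fingertips go under it from the front with the tool tilted about 30 degrees (tips forward).
- lid (a joint): Lid angle, rad: 0 shut (sloping 0.137 down to the front), grows as the lip is lifted, upright at 1.71, stop at 1.95. Flat 3 mm plate. Springs shut it softly from every angle (about 1 N at the lip); it never stays open by itself. Pushed to about 1.75 by the fingertips, it lets a hand tilted 40 degrees in under it; set upright there, the hand has the lid leaning on it.
- tee: Loose cream resin casting, T-shaped, 45 x 54 x 11 mm, 20 to 45 g, flat, z up. Origin: middle of its underside. Crossbar x=-22 to -2, y=-27 to 28 mm; stem x=-2 to 23, y=-13 to 4 (17 wide, centred at y=-4.5). Starts in either bay at box x=64 mm, stem toward the robot (tee x and box x point against each other).
- tee_tip (a point): End of the T's stem, half way up: (23, -4.5, 5.5) mm in the tee's frame.
- other_casting: Loose cream resin casting of a bent S shape, 51 x 54 x 11 mm, in the other bay of the cure box; it stays there. Origin in the middle of its underside.
- jig: Fixed trim jig: plywood base 190 x 100 x 12 mm, origin mid underside, x away from the robot, yaw within 0.2. At its near end a T nest of 16 mm high blocks: two fences beside the stem's slot (x=-98 to -71.5, outer faces y=+/-24 mm) and a back stop (x=-48 to -38, y=+/-12). The crossbar's ends stay free for fingers; beside the stem is no room.
- nest (a point): Where the tee's origin belongs: jig (-72, 0, 12) mm, on top of the base. The tee lies flat, stem toward the jig's near end (tee x and jig x point against each other). Play 1.5 to 2 mm to each side; the stem's slot is 21 mm wide, centred at jig y=4.5.
- nest_tip (a point): Where point tee_tip lies when the tee is seated: jig (-95, 4.5, 17.5) mm.
- handle_pivot (a point): Hinge of the toggle clamp's handle: jig (38, 0, 62) mm, axis along the jig's y. The clamp stands behind the nest; while it is open its arm stands almost upright in front of the handle, at jig x=0 to 30 mm, up to 125 mm high.
- handle_end (a point): Free end of the clamp's handle, on its centre line, 105 mm from the pivot. The grip is a black rubber bar 18 x 13 mm, 35 to 105 mm from the pivot.
- clamp_handle (a joint): Handle angle, rad: 0 open, almost upright (87 degrees over jig +x); 1.45 fully down along jig +x, 4 degrees over level. Push its end (above the arm's top) away from the nest and down; a linkage lays the arm forward on the crossbar and locks over centre in the last 0.1 rad. About 2 N at the end, more in the last 0.1 rad. It stays where it is left.

How it is judged:
On the way, in this order (a step that is already met when the one before it is completed fails the run):
1. the T is lifted at least 15 mm off the floor of the cure box while the lid is held open above it (lid angle over 0.6 rad) (value of joint lid above 0.6 rad and z of tee in the frame of cure_box above 0.07 m and x of tee in the frame of cure_box between 0.01 and 0.12 m and contact force between the fingers and tee above 0.5 N), for 0.05 s.
2. the T lies flat on the worktop outside the box and the jig, at rest and let go, and the lid has shut (height (world z) of tee below 0.004 m and angle between tee's own z axis and vertical below 0.1 rad and linear speed of tee below 0.02 m/s and contact force between the fingers and tee below 0.05 N and value of joint lid below 0.05 rad), for 0.2 s.
At the end, for the whole second after the job is handed in: The T is seated in the nest (origin within 5 mm, stem tip within 6 mm of their points, level within 0.06 rad) and at rest; the clamp handle is within 0.06 rad of fully down; the lid is shut (under 0.05 rad); the other casting lies on the box floor (distance between tee and nest below 0.005 m and distance between tee_tip and nest_tip below 0.006 m and angle between tee's own z axis and vertical below 0.06 rad and value of joint clamp_handle above 1.389 rad and value of joint lid below 0.05 rad and z of other_casting in the frame of cure_box below 0.059 m and linear speed of tee below 0.01 m/s); the robot touches nothing.
It fails at once if the other casting is moved more than 20 mm or tipped (distance of other_casting from where it was at the start of the episode above 0.02 m or angle between other_casting's own z axis and vertical above 0.5 rad).
It also fails if it takes over 72 s, if anything falls off the work surface, if the arm or the gripper's body presses on something with over 40 N, if the wrist force passes 120 N, or if a joint passes its speed limit or range.

### The arm

A 6-joint arm with a two-finger parallel gripper is mounted at the origin on a cart in front of the work surface, level with it; the furniture and walls round the work are solid. World frame = base frame: x ahead of the robot, y to its left, z up, the work surface at z = 0. Lengths are in m, angles in rad, forces in N, time in s.
With the tool pointing down it reaches from about 0.275 to 0.725 m from the base axis. Payload 15.9 kg.
Tool frame: the origin (TCP) lies at the very end of the fingers, on their centre line; the grasp point (between the pads) lies 19 mm behind it; z points along the fingers, y is the line along which they close (so a half turn about z gives the same grasp; the last joint's range is limited). The gripper opens to 85 mm and grips with 20 to 120 N. Pads are 22 mm wide; open, the fingers measure 114 mm over their backs; the gripper's body (76 mm by 85 mm) begins 54 mm behind the grasp point. The pads swing forward as they close: fully open they stand 13 mm farther back than shut.
Start: joints at [1.324, 0.213, -0.034, 1.323, 0, 1.571], TCP at [0.122, 0.485, 0.197] pointing down, gripper open.
Joint ranges: [-2.98, 2.98], [-0.74, 1.72], [-1.14, 1.35], [-2.1, 2.04], [-1.57, 1.44], [-3.14, 3.14]. Speed limits (rad/s): [1.89, 1.89, 2.39, 2.57, 3.14, 3.14].

### API

Orientations are given as a rotation vector (axis times angle).
In Python, from workcell import ctrl gives the robot as it stands.
- The arm moves only by the shell command python3 steer.py 'ROWS'. ROWS is rows parted by semicolons, their numbers by spaces, 1 to 20 of them, each of 7 numbers: a rotation vector rx, ry, rz in rad, then dx, dy, dz in m, then the finger opening in m; each row is the pose to reach, as a shift and turn from the pose commanded when the command began, along the tool's axes at that moment; what a row does not reach only later rows make up. A row lasts 1/8 s, in which the tool goes at most 0.0625 m and 0.188 rad, less where a joint would pass 70% of its speed; a pose out of reach is approached as far as the arm can. The fingers move at their own pace and stop on an object; the grip force is fixed at half the most. Time passes only in rows, so rows that do not move let the fingers close. It prints the time, the measured TCP pose, the force, the opening and the grip force at its end.
- ctrl.state(): the state, without advancing time (a new reading comes with each control period).
- ctrl.snapshot(name): name is "scene" or "side" or "wrist"; returns (picture, depth): 384x512x3 uint8, red, green, blue; 384x512 float32, m along the optical axis (not along the pixel's ray), 0 where there is no reading.
- ctrl.camera_params(name): a dict with "intrinsics" (3x3 intrinsics, pixels), "T" (4x4, takes a point from camera to world coordinates). Camera axes: x right, y down, z forward; pixel columns grow to the right and rows downward; lengths in m; the calibration is good to about 2 mm. A picture is of the moment at which its call begins: read the wrist's pose just before it. camera_params takes no time and is no camera call; for the wrist camera it gives the pose at the moment of the call.
- ctrl.finish_job(): hands the job in; it is judged then, once.
The state is a dict: "clock": time; "qpos": joint angles; "joint_velocities": joint speeds; "joint_efforts": joint torques, N m; "ee_pos": TCP position; "tcp_rot": TCP orientation; "ft_force": force on the tool from outside, world axes, zero at the start; "ft_torque": the same for the moment, N m; "opening": finger opening in m; "gripper_force": force on a finger pad.
Only numpy, scipy, OpenCV 4.12 (cv2) and the standard library are available. Lean on these libraries where they do the work, as an engineer would, in place of code of your own. Each camera call takes 0.05 s, during which the arm holds its last target. There are 200 camera calls.

## Working session

There is one attempt and no reset: what is moved stays moved. The work goes in short steps, Python scripts to look and compute and a shell command to move; the robot and the scene stay as the last step left them, time stands still between calls to the robot, and variables do not carry over. Pictures are saved under pics/ and viewed, at most 10 in all, crops included, and the job is handed in when it is done.

```bash
ls; mkdir -p pics; cat > h.py <<'E'
import numpy as np,cv2
from workcell import ctrl
from scipy.spatial.transform import Rotation as R
def snap(n,f):
    P=ctrl.camera_params(n); im,d=ctrl.snapshot(n); cv2.imwrite(f'pics/{f}.png',im[:,:,::-1]); np.savez(f'pics/{f}.npz',d=d,K=P['intrinsics'],T=P['T'],im=im); return im,d
def px(f,u,v,w=1):
    z=np.load(f'pics/{f}.npz'); d=z['d'][v-w:v+w+1,u-w:u+w+1]; d=np.median(d[d>0]) if (d>0).any() else 0
    p=np.linalg.inv(z['K'])@[u,v,1]*d; return (z['T']@[*p,1])[:3]
def ray(f,u,v):
    z=np.load(f'pics/{f}.npz'); return z['T'][:3,3], z['T'][:3,:3]@(np.linalg.inv(z['K'])@[u,v,1])
def atz(f,u,v,h):
    o,r=ray(f,u,v); return o+r*(h-o[2])/r[2]
def tri(*obs):
    A=0;b=0
    for f,u,v in obs:
        o,r=ray(f,u,v); r=r/np.linalg.norm(r); M=np.eye(3)-np.outer(r,r); A=A+M; b=b+M@o
    return np.linalg.solve(A,b)
def proj(f,p):
    z=np.load(f'pics/{f}.npz'); q=np.linalg.inv(z['T'])@[*p,1]; q=z['K']@q[:3]; return q[:2]/q[2]
E
python3 - <<'E'
from h import *
np.set_printoptions(precision=3,suppress=True)
a,_=snap('scene','s0');b,_=snap('side','d0');c,_=snap('wrist','w0')
for n in('scene','side','wrist'):
    P=ctrl.camera_params(n);print(n,P['T'],P['intrinsics'][0])
s=ctrl.state();print(s['ee_pos'],s['tcp_rot'],s['opening'],s['clock'])
E
```

```text
pics
steer.py
workcell.py
scene [[ 0.597 -0.574  0.561  0.023]
 [-0.802 -0.442  0.401 -0.328]
 [ 0.018 -0.689 -0.725  0.738]
 [ 0.     0.     0.     1.   ]] [364.514   0.    248.378]
side [[-0.971 -0.14   0.194  0.341]
 [-0.238  0.492 -0.837  0.714]
 [ 0.022 -0.859 -0.511  0.567]
 [ 0.     0.     0.     1.   ]] [363.065   0.    252.845]
wrist [[ 0.243  0.927  0.285  0.049]
 [ 0.97  -0.233 -0.072  0.503]
 [-0.     0.294 -0.956  0.372]
 [ 0.     0.     0.     1.   ]] [327.33    0.    256.989]
[0.122 0.485 0.197] [-0.387 -3.118  0.001] 0.08543687559435162 0.15
```

View pics/s0.png

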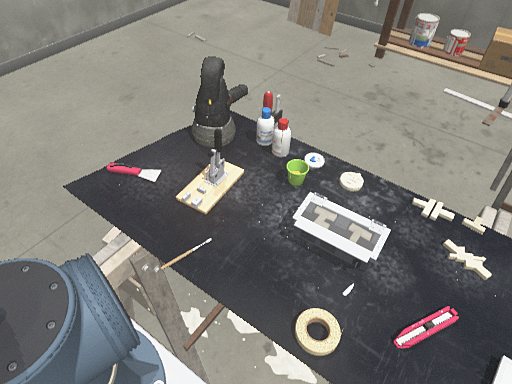

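View pics/d0.png

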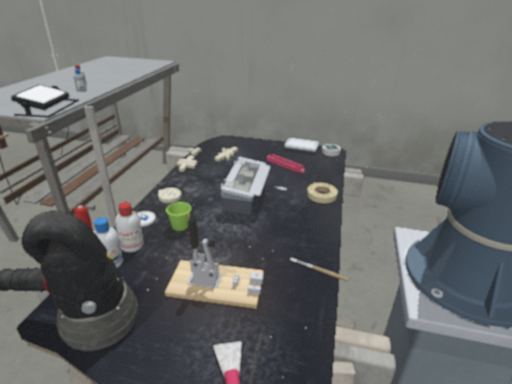

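The jig is at the left (scene about 210,185) and the cure box right of centre (scene about 340,228), with the T apparently in the left bay. I'll enlarge both.

```bash
python3 - <<'E'
from h import *
def c(f,u,v,w,h,s):
    im=cv2.imread(f'pics/{f}.png')[v:v+h,u:u+w]; im=cv2.resize(im,None,fx=s,fy=s,interpolation=cv2.INTER_CUBIC)
    for k in range(0,w,10): cv2.putText(im,str(u+k),(k*s,8),0,.3,(0,0,255),1);cv2.line(im,(k*s,0),(k*s,im.shape[0]),(0,0,255) if k%50==0 else (0,120,120),1) if 0 else None;cv2.line(im,(k*s,9),(k*s,13),(0,255,255),1)
    for k in range(0,h,10): cv2.putText(im,str(v+k),(0,k*s+4),0,.3,(0,255,0),1);cv2.line(im,(20,k*s),(24,k*s),(0,255,255),1)
    return im
A=np.hstack([c('s0',290,187,100,75,4),c('s0',165,140,100,75,4)])
B=np.hstack([c('d0',200,145,100,75,4),c('d0',165,235,100,75,4)])
cv2.imwrite('pics/z1.png',np.vstack([A,B]))
E
```

```text
(no output)
```

View pics/z1.png

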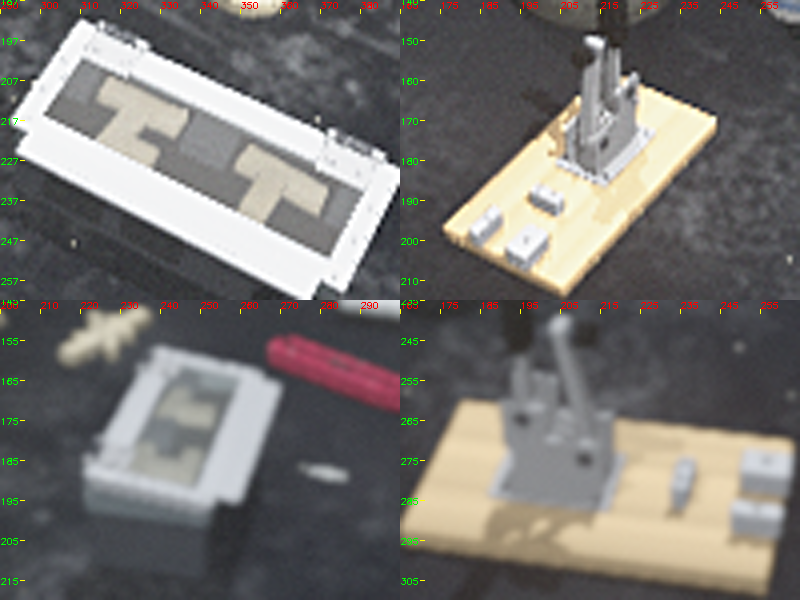

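Scene crop: the S is in the left bay (about 325,215) and the T in the right bay, which is box y=-45 (about 360,232, stem toward the robot). The jig's nest blocks are at its near end (about 185,197 to 200,200). Now coarse poses.

```bash
python3 - <<'E'
from h import *
np.set_printoptions(precision=4,suppress=True)
for u,v in[(176,197),(206,213),(244,170),(223,159)]: print('jig',atz('s0',u,v,.012),px('s0',u,v))
for u,v in[(265,303),(262,272),(181,260)]: print('jig side',atz('d0',u,v,.012))
z=np.load('pics/s0.npz');im=z['im'].astype(int)
m=(im.min(2)>190);m[:185]=0;m[270:]=0;m[:,:285]=0;m[:,395:]=0
n,l,st,_=cv2.connectedComponentsWithStats(m.astype('uint8'));k=1+st[1:,4].argmax();v,u=np.where(l==k);print(st[k])
d=z['d'][v,u];ok=d>0;u,v,d=u[ok],v[ok],d[ok]
P=(np.linalg.inv(z['K'])@np.stack([u*1.,v,u*0+1])*d).T@z['T'][:3,:3].T+z['T'][:3,3]
c=np.median(P,0);P=P[np.abs(P[:,2]-.077)<.02];c=P.mean(0);_,_,V=np.linalg.svd(P-c);print('c',c,'n',V[2]);
r=cv2.minAreaRect(P[:,:2].astype('float32'));print(r,cv2.boxPoints(r))
for n in[(60),]:
  print(np.percentile(P[:,2],[1,10,50,90,99]))
E
```

```text
jig [0.4446 0.2114 0.012 ] [0.4463 0.2135 0.0091]
jig [0.4514 0.1107 0.012 ] [0.457  0.1164 0.0025]
jig [0.6405 0.1306 0.012 ] [0.6481 0.1363 0.003 ]
jig [0.6402 0.2089 0.012 ] [0.5919 0.1669 0.0688]
jig side [0.4277 0.2078 0.012 ]
jig side [0.4529 0.1223 0.012 ]
jig side [0.6403 0.1321 0.012 ]
[ 293  192   98   70 2148]
c [ 0.5669 -0.1973  0.0768] n [ 0.1445  0.0061 -0.9895]
((0.5713489651679993, -0.19482964277267456), (0.1060112789273262, 0.20586737990379333), 2.547978162765503) [[ 0.5138 -0.0944]
 [ 0.523  -0.3   ]
 [ 0.6289 -0.2953]
 [ 0.6197 -0.0896]]
[0.0685 0.0706 0.0752 0.0841 0.0866]
```

```bash
cat >> h.py <<'E'
def Rt(yaw,tilt=0):
    c,s=np.cos(tilt),np.sin(tilt)
    return R.from_euler('z',yaw)*R.from_matrix(np.array([[-c,0,s],[0,1,0],[-s,0,-c]]))
def rows(wps,op,base=None):
    "wps: (xyz,Rotation)"
    s=ctrl.state(); p0=np.array(s['ee_pos']);R0=R.from_rotvec(s['tcp_rot'])
    if base is not None:p0,R0=base
    for p,r in wps:
        rv=(R0.inv()*r).as_rotvec(); d=R0.inv().apply(np.array(p)-p0); print('n>=%.1f '%max(np.linalg.norm(rv)/.188,np.linalg.norm(d)/.0625),' '.join('%.3f'%x for x in [*rv,*d]),op)
E
python3 - <<'E'
from h import *
rows([((.43,.16,.25),Rt(.0)),((.52,-.2,.22),Rt(0))],.085)
E
r="0 0 -0.247 -0.378 -0.24 -0.053 0.085"; python3 steer.py '0 0 -0.247 -0.378 -0.24 -0.053 0.085;0 0 -0.247 -0.378 -0.24 -0.053 0.085;0 0 -0.247 -0.378 -0.24 -0.053 0.085;0 0 -0.247 -0.378 -0.24 -0.053 0.085;0 0 -0.247 -0.378 -0.24 -0.053 0.085;0 0 -0.247 -0.378 -0.24 -0.053 0.085;0 0 -0.247 -0.378 -0.24 -0.053 0.085;0 0 -0.247 -0.378 -0.24 -0.053 0.085;0 0 -0.247 -0.378 -0.24 -0.053 0.085;0 0 -0.247 -0.378 -0.24 -0.053 0.085;0 0 -0.247 -0.378 -0.24 -0.053 0.085'
python3 - <<'E'
from h import *
snap('wrist','w1');s=ctrl.state();print(s['ee_pos'],s['tcp_rot'])
rows([((.52,-.2,.22),Rt(0))],.085)
E
```

```text
clock: 1.52
ee_pos: [0.4293, 0.1607, 0.2502]
tcp_rot: [0.003, -3.141, -0.0]
ft_force: [0.1, -0.4, -0.1]
opening: 0.0854
gripper_force: 0.0
[0.42945658 0.16061637 0.25024842] [-2.94146216e-03  3.14155886e+00  1.69553017e-04]
n>=6.0  0.000 0.000 0.002 -0.090 -0.361 0.030 0.085
```

```bash
python3 steer.py '0 0 0 -0.09 -0.36 0.03 0.085;0 0 0 -0.09 -0.36 0.03 0.085;0 0 0 -0.09 -0.36 0.03 0.085;0 0 0 -0.09 -0.36 0.03 0.085;0 0 0 -0.09 -0.36 0.03 0.085;0 0 0 -0.09 -0.36 0.03 0.085;0 0 0 -0.09 -0.36 0.03 0.085;0 0 0 -0.09 -0.36 0.03 0.085;0 0 0 -0.09 -0.36 0.03 0.085'
python3 - <<'E'
from h import *
snap('wrist','w2');s=ctrl.state();print(s['ee_pos'],s['tcp_rot'])
a=cv2.imread('pics/w1.png');b=cv2.imread('pics/w2.png')
def g(im):
    im=im.copy()
    for k in range(0,512,50): cv2.putText(im,str(k),(k,8),0,.3,(0,0,255),1);cv2.line(im,(k,9),(k,13),(0,255,255),1)
    for k in range(0,384,50): cv2.putText(im,str(k),(0,k+4),0,.3,(0,255,0),1)
    return im
cv2.imwrite('pics/z2.png',cv2.resize(np.vstack([g(a)[:,:],g(b)]),None,fx=.78,fy=.78,interpolation=cv2.INTER_AREA))
E
```

```text
clock: 2.7
ee_pos: [0.5202, -0.1989, 0.2206]
tcp_rot: [-0.003, 3.141, -0.0]
ft_force: [0.3, -1.1, 0.1]
opening: 0.085
gripper_force: 0.0
[ 0.5202628  -0.19892706  0.22068002] [-3.17017657e-03  3.14097148e+00 -2.00538541e-04]
```

View pics/z2.png

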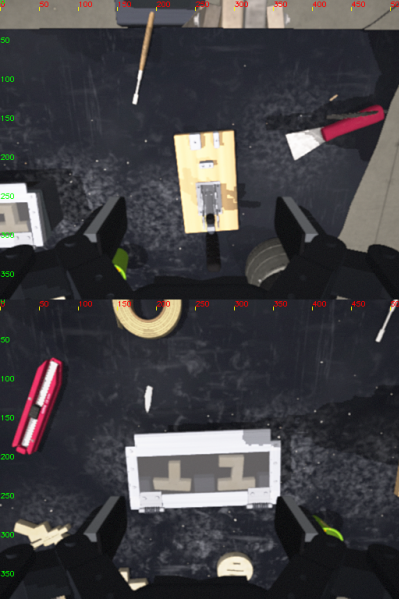

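```bash
python3 - <<'E'
from h import *
def c(f,u,v,w,h,s):
    im=cv2.imread(f'pics/{f}.png')[v:v+h,u:u+w]; im=cv2.resize(im,None,fx=s,fy=s,interpolation=cv2.INTER_CUBIC)
    for k in range(0,w,10): cv2.putText(im,str(u+k),(int(k*s),8),0,.3,(0,0,255),1);cv2.line(im,(int(k*s),9),(int(k*s),13),(0,255,255),1)
    for k in range(0,h,10): cv2.putText(im,str(v+k),(0,int(k*s)+4),0,.3,(0,255,0),1);cv2.line(im,(20,int(k*s)),(24,int(k*s)),(0,255,255),1)
    return im
A=c('w2',158,165,205,115,2.6);B=c('w1',222,162,86,190,3.1)
o=np.zeros((600,800,3),'uint8');o[:A.shape[0],:A.shape[1]]=A;o[:B.shape[0],533:533+B.shape[1]]=B[:600]
T=c('w2',190,220,100,45,5);o[305:305+T.shape[0],:T.shape[1]]=T
cv2.imwrite('pics/z3.png',o)
E
```

```text
(no output)
```

View pics/z3.png

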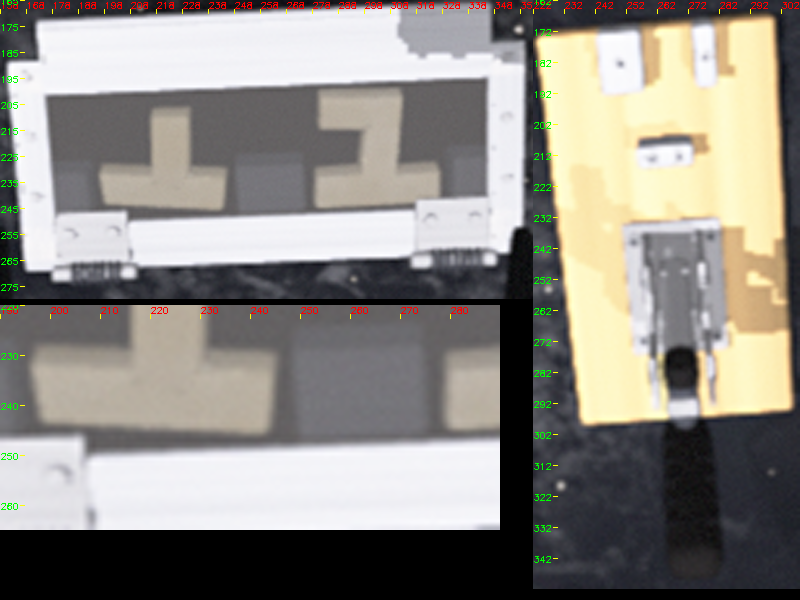

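The T (stem end about 224,206; crossbar 197–245 by 228–245 in w2) and the jig base corners in w1 (224,174 / 299,167 / 306,294 / 238,299) are clear. Next I compute poses.

```bash
python3 - <<'E'
from h import *
np.set_printoptions(precision=4,suppress=True)
def fit(mod,w):
    mod=np.array(mod);w=np.array(w)[:,:2]; a=mod-mod.mean(0);b=w-w.mean(0)
    th=np.arctan2((a[:,0]*b[:,1]-a[:,1]*b[:,0]).sum(),(a*b).sum());c,s=np.cos(th),np.sin(th);Rm=np.array([[c,-s],[s,c]])
    t=w.mean(0)-Rm@mod.mean(0);print('yaw %.4f t'%th,t,'res mm',1e3*np.linalg.norm(mod@Rm.T+t-w,axis=1));return th,t
lip=[atz('w2',172.6,174.2,.068),atz('w2',345.5,166.5,.068)]
hin=[atz('w2',194.5,269.6,.083),atz('w2',332,264,.083)]
print('lip',lip,'hin',hin)
th=np.arctan2(-(lip[1]-lip[0])[0],(lip[1]-lip[0])[1]);print('lip yaw',th,'hin yaw',np.arctan2(-(hin[1]-hin[0])[0],(hin[1]-hin[0])[1]))
h=.066
for n,q in dict(stemL=(216.5,206.5),stemR=(231,206.5),cLf=(196.6,229),cRf=(245,232),cLb=(198.3,243.8),cRb=(244,245.5)).items(): print(n,atz('w2',*q,h))
print('tri T stem end', tri(('w2',223.7,206.5),('s0',355.5,241)), 'crossbar R', tri(('w2',197.5,236),('s0',371.5,237)))
J=[(224.3,174.3),(299.4,166.8),(305.9,293.6),(237.8,299.1)]
jw=[atz('w1',*q,.012) for q in J];print(np.array(jw))
m=[(-.095,-.05),(-.095,.05),(.095,.05),(.095,-.05)]
fit(m,jw)
# blocks top z .028
def p(x,y):return (222+(x-533)/3.1,162+y/3.1)
for n,q in dict(bigNL=(599,31),bigNR=(638,27),bigFL=(603,90),smNL=(693,26),smNR=(716,24),smF=(716,85),bsL=(638,143),bsR=(690,139)).items(): print(n,atz('w1',*p(*q),.028))
print('handle end tri',tri(('w1',274,346),('s0',217,130)))
# jig-scene corners at .012
E
```

```text
lip [array([ 0.5242, -0.2858,  0.068 ]), array([ 0.5156, -0.1086,  0.068 ])] hin [array([ 0.6259, -0.266 ,  0.083 ]), array([ 0.6188, -0.1184,  0.083 ])]
lip yaw 0.0482836279820348 hin yaw 0.048181488956883664
stemL [ 0.5599 -0.2421  0.066 ]
stemR [ 0.5599 -0.2266  0.066 ]
cLf [ 0.5859 -0.2646  0.066 ]
cRf [ 0.5893 -0.2119  0.066 ]
cLb [ 0.6036 -0.2637  0.066 ]
cRb [ 0.6056 -0.2131  0.066 ]
tri T stem end [ 0.5644 -0.2391  0.06  ] crossbar R [ 0.5975 -0.2664  0.0614]
[[0.4538 0.1183 0.012 ]
 [0.4437 0.2153 0.012 ]
 [0.6321 0.2325 0.012 ]
 [0.6417 0.1331 0.012 ]]
yaw 0.0882 t [0.5428 0.1748] res mm [2.067  0.9457 1.0236 0.3203]
bigNL [0.447  0.1436 0.028 ]
bigNR [0.4453 0.1593 0.028 ]
bigFL [0.4717 0.145  0.028 ]
smNL [0.4448 0.1813 0.028 ]
smNR [0.444  0.1905 0.028 ]
smF [0.4694 0.1911 0.028 ]
bsL [0.4946 0.1594 0.028 ]
bsR [0.4928 0.1809 0.028 ]
handle end tri [0.5859 0.1774 0.1666]
```

```bash
cat >> h.py <<'E'
BY,BO=.048,np.array([.5212,-.197])
JY,JO=.0882,np.array([.5428,.1750])
def fr(yaw,o,x,y,z):
    c,s=np.cos(yaw),np.sin(yaw);return np.array([o[0]+c*x-s*y,o[1]+s*x+c*y,z])
def bx(x,z,y=-40.5):return fr(BY,BO,x/1e3,y/1e3,z/1e3)
def jg(x,y,z):return fr(JY,JO,x/1e3,y/1e3,z/1e3)
E
python3 - <<'E'
from h import *
t=np.radians(40);f=np.array([-np.sin(t),np.cos(t)]);n=np.array([np.cos(t),np.sin(t)])
H=np.array([100,83.])
W=[]
for th in [0,.3,.6,.9,1.1,1.4,1.6,1.8]:
    a=th-.137;u=np.array([-np.cos(a),np.sin(a)]);w=np.array([-np.sin(a),-np.cos(a)])
    C=H+100*u+1.5*w-10*f if a<t*0+np.radians(50) else H+90*u+1.5*w
    W.append(C-11*n)
for r in(60,35,15):W.append(H+r*u+1.5*w-11*n)
for x in W:print(x.round(1))
print('approach');rows([(bx(-70,90),Rt(BY,t)),(bx(-45,45),Rt(BY,t)),(bx(-5,48),Rt(BY,t))],.04)
E
```

```text
[-0.9 53.1]
[-0.9 83. ]
[  7.9 111.6]
[ 24.7 136.3]
[ 38.9 149. ]
[ 62.9 161.2]
[ 80.4 165.2]
[ 98.4 165.7]
[ 95.6 135.8]
[ 93.3 110.9]
[91.5 91. ]
approach
n>=3.7  -0.016 -0.697 -0.044 0.067 -0.042 0.131 0.04
n>=3.7  -0.016 -0.697 -0.044 0.042 -0.041 0.176 0.04
n>=3.7  -0.016 -0.697 -0.044 0.002 -0.039 0.173 0.04
```

```bash
python3 steer.py '-0.016 -0.697 -0.044 0.067 -0.042 0.131 0.04;-0.016 -0.697 -0.044 0.067 -0.042 0.131 0.04;-0.016 -0.697 -0.044 0.067 -0.042 0.131 0.04;-0.016 -0.697 -0.044 0.067 -0.042 0.131 0.04;-0.016 -0.697 -0.044 0.067 -0.042 0.131 0.04;-0.016 -0.697 -0.044 0.042 -0.041 0.176 0.04;-0.016 -0.697 -0.044 0.042 -0.041 0.176 0.04;-0.016 -0.697 -0.044 0.042 -0.041 0.176 0.04'
python3 - <<'E'
from h import *
t=np.radians(40)
rows([(bx(*w),Rt(BY,t)) for w in [(-1,49),(-1,62),(-1,83),(8,112),(25,136),(39,149),(63,162),(80,166),(96,166),(94,136),(93,111)]],.04)
snap('side','d1')
im=cv2.imread('pics/d1.png')[60:230,120:350];cv2.imwrite('pics/z4.png',cv2.resize(im,None,fx=3,fy=3))
E
```

```text
clock: 3.75
ee_pos: [0.4775, -0.2398, 0.0433]
tcp_rot: [-0.057, 2.445, 0.023]
ft_force: [-1.0, 0.9, 1.0]
opening: 0.0398
gripper_force: 0.0
n>=0.7  0.001 -0.002 -0.002 -0.038 0.000 0.024 0.04
n>=0.8  0.001 -0.002 -0.002 -0.046 0.000 0.014 0.04
n>=1.0  0.001 -0.002 -0.002 -0.060 0.000 -0.002 0.04
n>=1.4  0.001 -0.002 -0.002 -0.085 0.000 -0.018 0.04
n>=1.9  0.001 -0.002 -0.002 -0.114 0.000 -0.026 0.04
n>=2.2  0.001 -0.002 -0.002 -0.133 0.000 -0.027 0.04
n>=2.6  0.001 -0.002 -0.002 -0.160 0.000 -0.021 0.04
n>=2.8  0.001 -0.002 -0.002 -0.175 0.000 -0.014 0.04
n>=3.0  0.001 -0.002 -0.002 -0.187 0.000 -0.003 0.04
n>=2.7  0.001 -0.002 -0.002 -0.167 0.000 0.018 0.04
n>=2.5  0.001 -0.002 -0.002 -0.150 0.000 0.037 0.04
```

View pics/z4.png

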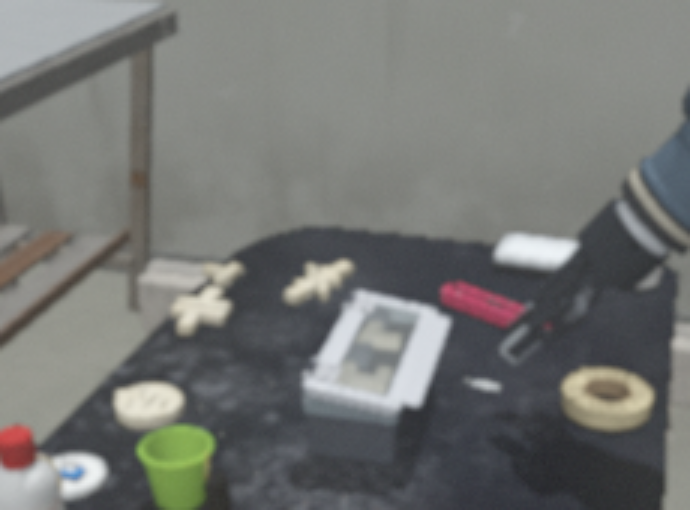

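Hand is tilted in front of the lip at T's side (crop about 520,345), lid shut (380,350). I'll go under and lift.

```bash
python3 steer.py '0 0 0 -0.038 0 0.024 0.04;0 0 0 -0.038 0 0.024 0.04;0 0 0 -0.046 0 0.014 0.04;0 0 0 -0.060 0 -0.002 0.04;0 0 0 -0.073 0 -0.010 0.04;0 0 0 -0.085 0 -0.018 0.04;0 0 0 -0.100 0 -0.023 0.04;0 0 0 -0.114 0 -0.026 0.04;0 0 0 -0.124 0 -0.027 0.04;0 0 0 -0.133 0 -0.027 0.04;0 0 0 -0.147 0 -0.024 0.04;0 0 0 -0.160 0 -0.021 0.04;0 0 0 -0.175 0 -0.014 0.04;0 0 0 -0.187 0 -0.003 0.04;0 0 0 -0.187 0 -0.003 0.04'
python3 - <<'E'
from h import *
snap('side','d2');snap('scene','s2')
a=cv2.imread('pics/d2.png')[60:230,170:350];b=cv2.imread('pics/s2.png')[90:260,270:430];cv2.imwrite('pics/z5.png',cv2.resize(np.hstack([a,b]),None,fx=2.3,fy=2.3))
t=np.radians(40)
rows([(bx(*w),Rt(BY,t)) for w in [(94,136),(93,111),(91,94)]]+[(bx(70,84),Rt(BY,.35)),(bx(53,74),Rt(BY,0))],.04)
E
```

```text
clock: 5.68
ee_pos: [0.6204, -0.2343, 0.1661]
tcp_rot: [-0.057, 2.444, 0.021]
ft_force: [0.2, 0.4, -0.1]
opening: 0.0399
gripper_force: 0.0
n>=0.5  -0.001 -0.002 -0.002 0.021 0.001 0.022 0.04
n>=0.9  -0.001 -0.002 -0.002 0.038 0.001 0.040 0.04
n>=1.2  -0.001 -0.002 -0.002 0.050 0.001 0.052 0.04
n>=1.8  -0.000 0.346 -0.002 0.073 0.001 0.046 0.04
n>=3.7  0.000 0.696 -0.002 0.092 0.001 0.043 0.04
```

View pics/z5.png

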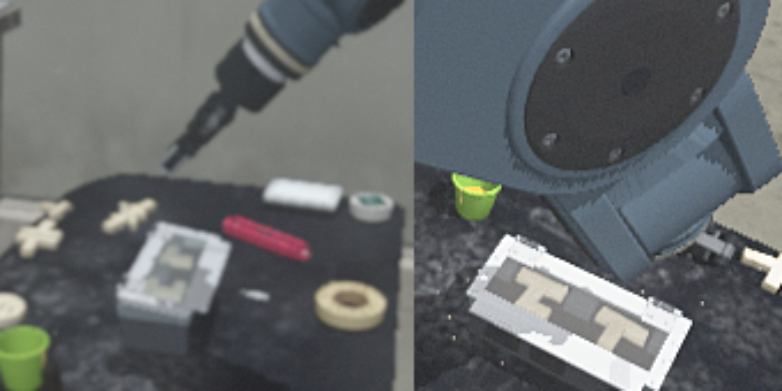

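The lid slipped off the tips: it is shut, with the hand hovering above it (side crop about 175,160). I'll retry with the tips deeper under the lip and more tilt.

```bash
python3 - <<'E'
from h import *
def path(tilt,s,ths):
    t=np.radians(tilt);f=np.array([-np.sin(t),np.cos(t)]);n=np.array([np.cos(t),np.sin(t)]);H=np.array([100,83.]);o=[]
    for th in ths:
        a=th-.137;u=np.array([-np.cos(a),np.sin(a)]);w=np.array([-np.sin(a),-np.cos(a)])
        C=H+100*u+1.5*w-s*f if a<np.pi/2-t else H+(100-s)*u+1.5*w
        o.append(C-11*n)
    return o
for x in path(50,18,[0,.15,.3,.45,.6,.75,.9]):print(x.round(1))
print(path(40,18,[.9,1.1,1.4,1.6,1.8]))
t=np.radians(50)
rows([(bx(-60,130),Rt(BY,t)),(bx(-45,44),Rt(BY,t)),(bx(4,44),Rt(BY,t))],.04)
E
```

```text
[ 7.9 47.9]
[ 6.7 62.8]
[ 7.8 77.8]
[11.1 92.4]
[ 16.6 106.3]
[ 24.1 119.3]
[ 32.6 130.2]
[array([ 29.83045005, 130.16567231]), array([ 43.51524206, 142.38723857]), array([ 65.3013461 , 153.62118493]), array([ 81.26002783, 157.29199396]), array([ 97.6298756 , 157.71913058])]
n>=2.6  -0.001 -0.177 -0.002 0.143 0.001 -0.073 0.04
n>=3.0  -0.001 -0.177 -0.002 0.186 0.001 0.003 0.04
n>=2.4  -0.001 -0.177 -0.002 0.149 0.001 0.034 0.04
```

```bash
python3 steer.py '0 -0.177 0 0.143 0 -0.073 0.04;0 -0.177 0 0.143 0 -0.073 0.04;0 -0.177 0 0.143 0 -0.073 0.04;0 -0.177 0 0.143 0 -0.073 0.04;0 -0.177 0 0.186 0 0.003 0.04;0 -0.177 0 0.186 0 0.003 0.04;0 -0.177 0 0.186 0 0.003 0.04;0 -0.177 0 0.186 0 0.003 0.04'
python3 - <<'E'
from h import *
t=np.radians(50)
rows([(bx(*w),Rt(BY,t)) for w in [(7,45),(8,48),(7,63),(8,78),(11,92),(17,106),(24,119)]],.04)
E
```

```text
clock: 6.78
ee_pos: [0.4794, -0.2415, 0.046]
tcp_rot: [-0.053, 2.266, 0.024]
ft_force: [-0.6, -0.7, 0.6]
opening: 0.04
gripper_force: 0.0
n>=0.8  -0.001 0.002 -0.001 -0.032 0.002 0.040 0.04
n>=0.8  -0.001 0.002 -0.001 -0.035 0.002 0.039 0.04
n>=0.9  -0.001 0.002 -0.001 -0.046 0.002 0.028 0.04
n>=1.0  -0.001 0.002 -0.001 -0.058 0.002 0.019 0.04
n>=1.1  -0.001 0.002 -0.001 -0.071 0.002 0.013 0.04
n>=1.4  -0.001 0.002 -0.001 -0.085 0.002 0.008 0.04
n>=1.6  -0.001 0.002 -0.001 -0.100 0.002 0.005 0.04
```

```bash
python3 steer.py '0 0 0 -0.032 0.002 0.04 0.04;0 0 0 -0.032 0.002 0.04 0.04;0 0 0 -0.035 0.002 0.039 0.04;0 0 0 -0.046 0.002 0.028 0.04;0 0 0 -0.058 0.002 0.019 0.04;0 0 0 -0.071 0.002 0.013 0.04;0 0 0 -0.071 0.002 0.013 0.04'
python3 - <<'E'
from h import *
print(ctrl.state()['ft_force'])
snap('side','d3')
a=cv2.imread('pics/d3.png')[90:230,190:330];cv2.imwrite('pics/z6.png',cv2.resize(a,None,fx=3.5,fy=3.5))
E
```

```text
clock: 7.65
ee_pos: [0.5345, -0.2376, 0.0931]
tcp_rot: [-0.053, 2.265, 0.021]
ft_force: [0.2, 0.6, -0.4]
opening: 0.0399
gripper_force: 0.0
[ 0.22521424  0.60726401 -0.36918954]
```

View pics/z6.png

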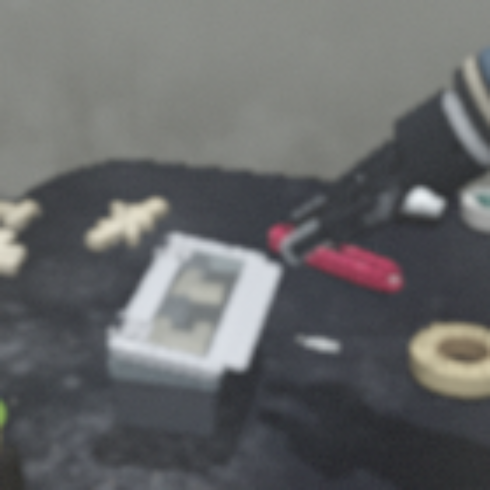

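```bash
python3 - <<'E'
from h import *
s=ctrl.state();p=np.array(s['ee_pos']);r=R.from_rotvec(s['tcp_rot'])
for off in[(0,0,0),(0,.02,0),(0,-.02,0),(0,.02,-.01),(0,-.02,-.01)]: print(off,proj('d3',p+r.apply(off))-[190,90],(proj('d3',p+r.apply(off))-[190,90])*3.5)
for y in(-90,90,-40.5):
  for x,z in((1,68),(0,100)): print(y,x,z,(proj('d3',bx(x,z,y))-[190,90])*3.5)
# depth lid check: fit lid pts from scene
z0=np.load('pics/d0.npz')
for u,v in[(250,193),(258,175),(263,167)]: print(px('d0',u,v),px('d3',u,v))
E
```

```text
(0, 0, 0) [72.56332758 75.57918599] [253.97164653 264.52715095]
(0, 0.02, 0) [71.38884569 78.53183587] [249.86095991 274.86142554]
(0, -0.02, 0) [73.70153091 72.71774048] [257.95535819 254.51209166]
(0, 0.02, -0.01) [74.06313838 76.83881339] [259.22098433 268.93584687]
(0, -0.02, -0.01) [76.30238633 71.05332422] [267.05835216 248.68663478]
-90 1 68 [273.38315358 266.19482172]
-90 0 100 [276.09897529 233.43233839]
90 1 68 [236.87684845 367.14305814]
90 0 100 [239.39554417 330.92339448]
-40.5 1 68 [264.36287811 291.13793488]
-40.5 0 100 [267.04578814 257.4792667 ]
[ 0.53718413 -0.09853422  0.07563104] [ 0.53684599 -0.09713362  0.07647846]
[ 0.54055711 -0.20753544  0.07449215] [ 0.54113288 -0.21019455  0.0730703 ]
[ 0.5380128  -0.26412999  0.07394624] [ 0.53820056 -0.26506229  0.07347605]
```

```bash
python3 - <<'E'
from h import *
np.set_printoptions(precision=3,suppress=True)
s=ctrl.state();p=np.array(s['ee_pos']);r=R.from_rotvec(s['tcp_rot'])
z=np.load('pics/d3.npz');v,u=np.mgrid[120:175,255:320];d=z['d'][120:175,255:320]
P=(np.linalg.inv(z['K'])@np.stack([u.ravel()*1.,v.ravel(),u.ravel()*0+1])*d.ravel()).T@z['T'][:3,:3].T+z['T'][:3,3]
ok=(d.ravel()>0)
Q=r.inv().apply(P-p)
m=ok&(np.abs(Q[:,1])<.06)&(np.abs(Q[:,0])<.06)&(Q[:,2]>-.1)&(Q[:,2]<.02)&(P[:,2]>.08)
q=Q[m];print(m.sum());i=q[:,2].argsort()[::-1]
print(q[i[:25]]);print(np.c_[u.ravel()[m],v.ravel()[m]][i[:12]])
z=np.load('pics/w0.npz')
c=ctrl.camera_params('wrist')
E
```

```text
251
[[-0.009 -0.02  -0.038]
 [-0.004 -0.021 -0.039]
 [-0.007  0.027 -0.039]
 [-0.003  0.027 -0.039]
 [-0.009  0.024 -0.04 ]
 [ 0.001  0.028 -0.04 ]
 [ 0.005  0.027 -0.04 ]
 [-0.007 -0.021 -0.04 ]
 [-0.012 -0.018 -0.041]
 [-0.003 -0.02  -0.041]
 [ 0.003  0.026 -0.042]
 [-0.006  0.029 -0.042]
 [-0.009 -0.021 -0.042]
 [-0.012  0.026 -0.042]
 [-0.002  0.03  -0.043]
 [-0.005 -0.021 -0.043]
 [ 0.006  0.028 -0.043]
 [-0.014  0.025 -0.044]
 [-0.013 -0.026 -0.044]
 [-0.007 -0.022 -0.044]
 [-0.009  0.031 -0.045]
 [-0.011  0.027 -0.045]
 [-0.013 -0.018 -0.045]
 [-0.005  0.032 -0.046]
 [ 0.008  0.029 -0.046]]
[[272 154]
 [273 155]
 [270 161]
 [271 162]
 [270 160]
 [272 163]
 [273 164]
 [273 154]
 [272 153]
 [274 155]
 [273 163]
 [271 161]]
```

```bash
python3 - <<'E'
from h import *
np.set_printoptions(precision=3,suppress=True)
def an(f,p,r,box):
    z=np.load(f'pics/{f}.npz');d=z['d'];v,u=np.mgrid[0:384,0:512]
    P=(np.linalg.inv(z['K'])@np.stack([u.ravel()*1.,v.ravel(),u.ravel()*0+1])*d.ravel()).T@z['T'][:3,:3].T+z['T'][:3,3]
    Q=r.inv().apply(P-p);m=(d.ravel()>0)&(np.abs(Q[:,1])<.07)&(np.abs(Q[:,0])<.05)&(Q[:,2]>-.1)&(Q[:,2]<.04)
    q=Q[m];i=q[:,2].argsort()[::-1];print(f,m.sum());print(np.c_[q,u.ravel()[m],v.ravel()[m]][i[:300:20]])
an('w2',np.array([.52026,-.19893,.22068]),R.from_rotvec([-3.17e-3,3.14097,-2e-4]),0)
an('w1',np.array([.42946,.16062,.25025]),R.from_rotvec([-3e-3,3.14156,0]),0)
an('d2',np.array([.6204,-.2343,.1661]),R.from_rotvec([-.057,2.444,.021]),0)
s=ctrl.state();print(s)
E
```

```text
w2 14999
[[  0.006  -0.043  -0.044 160.    258.   ]
 [  0.007   0.042  -0.046 353.    258.   ]
 [  0.     -0.043  -0.047 161.    271.   ]
 [ -0.001   0.042  -0.047 352.    274.   ]
 [ -0.009   0.042  -0.047 351.    290.   ]
 [  0.005   0.042  -0.047 353.    262.   ]
 [  0.009   0.042  -0.048 354.    255.   ]
 [  0.006   0.042  -0.048 355.    261.   ]
 [ -0.001  -0.043  -0.048 160.    276.   ]
 [ -0.005  -0.043  -0.049 161.    284.   ]
 [  0.006   0.042  -0.049 355.    263.   ]
 [  0.011  -0.048  -0.049 146.    252.   ]
 [  0.008   0.042  -0.049 356.    258.   ]
 [  0.011  -0.047  -0.05  148.    252.   ]
 [ -0.006   0.042  -0.05  353.    287.   ]]
w1 15036
[[  0.001   0.042  -0.045 352.    269.   ]
 [ -0.     -0.043  -0.046 161.    272.   ]
 [  0.006  -0.043  -0.046 159.    259.   ]
 [ -0.004  -0.043  -0.047 162.    281.   ]
 [ -0.009  -0.043  -0.047 162.    291.   ]
 [  0.003  -0.043  -0.048 160.    268.   ]
 [ -0.006  -0.043  -0.048 160.    286.   ]
 [  0.008  -0.043  -0.048 158.    258.   ]
 [  0.01   -0.043  -0.048 158.    253.   ]
 [ -0.005   0.042  -0.049 353.    285.   ]
 [  0.
[... 373 characters left out ...]
42.    126.   ]
 [  0.009   0.032  -0.066 249.    130.   ]
 [  0.002   0.034  -0.072 248.    127.   ]
 [  0.002   0.05   -0.084 250.    126.   ]
 [ -0.014   0.048  -0.09  247.    120.   ]
 [ -0.001   0.045  -0.095 252.    122.   ]]
{'clock': 7.7, 'qpos': array([-0.753,  0.039, -1.003, -0.168,  0.581, -0.582]), 'joint_velocities': array([ 0.003,  0.028, -0.016, -0.015, -0.001,  0.   ]), 'joint_efforts': array([  0.127, -45.611,  41.43 ,  -8.398,   2.133,   0.029]), 'ee_pos': array([ 0.534, -0.237,  0.092]), 'tcp_rot': array([-0.052,  2.266,  0.023]), 'ft_force': array([-0.242,  0.557,  0.79 ]), 'ft_torque': array([ 0.05 ,  0.712, -0.018]), 'gripper_force': 0.0, 'opening': 0.04009375236042995}
```

Both cameras agree that the real fingertips are 38 mm behind the reported TCP at this opening (44 mm when open), which is why the lid was missed. I'll use that measured tip offset from now on.

```bash
cat >> h.py <<'E'
def tp(p,r,off=.038): return (np.array(p)+r.apply([0,0,off]),r)
def path(tilt,s,ths):
    t=np.radians(tilt);f=np.array([-np.sin(t),np.cos(t)]);n=np.array([np.cos(t),np.sin(t)]);H=np.array([100,83.]);o=[]
    for th in ths:
        a=th-.137;u=np.array([-np.cos(a),np.sin(a)]);w=np.array([-np.sin(a),-np.cos(a)])
        C=H+100*u+1.5*w-s*f if a<np.pi/2-t else H+(100-s)*u+1.5*w
        o.append(C-11*n)
    return o
E
python3 - <<'E'
from h import *
t=np.radians(40);r=Rt(BY,t)
rows([tp(bx(-40,75),r),tp(bx(-35,46),r),tp(bx(1,46),r)]+[tp(bx(*w),r) for w in path(40,14,[0,.2,.4,.6,.8,1.,1.2,1.4,1.6,1.8])],.04)
E
```

```text
n>=0.9  -0.003 0.177 -0.001 0.052 0.000 0.009 0.04
n>=1.3  -0.003 0.177 -0.001 0.071 0.000 0.032 0.04
n>=1.2  -0.003 0.177 -0.001 0.048 0.000 0.059 0.04
n>=1.2  -0.003 0.177 -0.001 0.045 0.000 0.057 0.04
n>=0.9  -0.003 0.177 -0.001 0.030 0.000 0.044 0.04
n>=0.9  -0.003 0.177 -0.001 0.013 0.000 0.033 0.04
n>=0.9  -0.003 0.177 -0.001 -0.006 0.000 0.026 0.04
n>=0.9  -0.003 0.177 -0.001 -0.025 0.000 0.023 0.04
n>=0.9  -0.003 0.177 -0.001 -0.045 0.000 0.025 0.04
n>=1.1  -0.003 0.177 -0.001 -0.062 0.000 0.029 0.04
n>=1.4  -0.003 0.177 -0.001 -0.078 0.000 0.036 0.04
n>=1.6  -0.003 0.177 -0.001 -0.091 0.000 0.047 0.04
n>=1.9  -0.003 0.177 -0.001 -0.103 0.001 0.060 0.04
```

```bash
python3 steer.py '0 0.177 0 0.052 0 0.009 0.04;0 0.177 0 0.052 0 0.009 0.04;0 0.177 0 0.071 0 0.032 0.04;0 0.177 0 0.071 0 0.032 0.04;0 0.177 0 0.048 0 0.059 0.04;0 0.177 0 0.048 0 0.059 0.04;0 0.177 0 0.045 0 0.057 0.04;0 0.177 0 0.03 0 0.044 0.04;0 0.177 0 0.013 0 0.033 0.04;0 0.177 0 -0.006 0 0.026 0.04;0 0.177 0 -0.006 0 0.026 0.04'
python3 - <<'E'
from h import *
np.set_printoptions(precision=3,suppress=True)
snap('side','d4')
a=cv2.imread('pics/d4.png')[90:230,190:330];cv2.imwrite('pics/z7.png',cv2.resize(a,None,fx=3.5,fy=3.5))
t=np.radians(40);r=Rt(BY,t)
rows([tp(bx(*w),r) for w in path(40,14,[.8,1.,1.2,1.4,1.6,1.8])],.04)
E
```

```text
clock: 9.07
ee_pos: [0.5589, -0.2364, 0.0813]
tcp_rot: [-0.057, 2.44, 0.018]
ft_force: [-0.7, -0.5, -1.5]
opening: 0.0401
gripper_force: 0.7
n>=0.3  -0.002 0.001 -0.001 -0.019 0.000 -0.006 0.04
n>=0.6  -0.002 0.001 -0.001 -0.038 0.000 -0.009 0.04
n>=0.9  -0.002 0.001 -0.001 -0.056 0.000 -0.007 0.04
n>=1.2  -0.002 0.001 -0.001 -0.072 0.000 -0.003 0.04
n>=1.4  -0.002 0.001 -0.001 -0.087 0.000 0.005 0.04
n>=1.6  -0.002 0.001 -0.001 -0.101 0.000 0.016 0.04
```

View pics/z7.png

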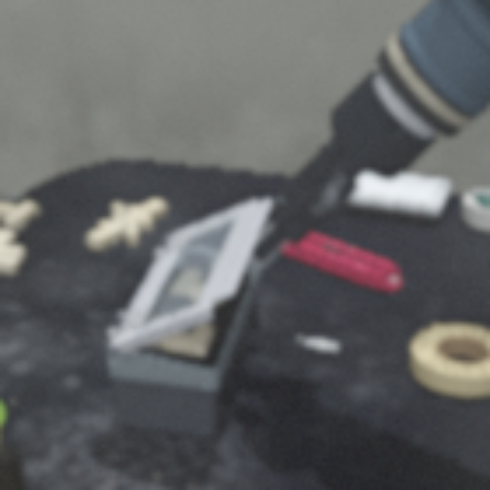

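Lid is lifted to about 0.6 rad, resting on the tips (crop about 265,215). Continuing; from here I check the lid angle from depth.

```bash
cat >> h.py <<'E'
def cloud(f):
    z=np.load(f'pics/{f}.npz');d=z['d'];v,u=np.mgrid[0:384,0:512];ok=d.ravel()>0
    P=(np.linalg.inv(z['K'])@np.stack([u.ravel()*1.,v.ravel(),u.ravel()*0+1])*d.ravel()).T@z['T'][:3,:3].T+z['T'][:3,3]
    return P[ok],z['im'].reshape(-1,3)[ok].astype(int)
def tofr(P,yaw,o):
    c,s=np.cos(yaw),np.sin(yaw);q=P.copy();q[:,:2]-=o;return np.c_[c*q[:,0]+s*q[:,1],-s*q[:,0]+c*q[:,1],q[:,2]]
def lid(f):
    P,c=cloud(f);q=tofr(P,BY,BO);m=(q[:,1]>.0)&(q[:,1]<.088)&(q[:,2]>.06)&(q[:,2]<.2)&(q[:,0]>-.01)&(q[:,0]<.14)&(c.min(1)>125)
    x,z=.1-q[m,0],q[m,2]-.083;rr=np.hypot(x,z);a=np.arctan2(z,x)[(rr>.05)&(rr<.11)]+.137
    print(f,'lid',len(a),np.percentile(a,[10,50,90]).round(2))
E
python3 - <<'E'
from h import *
for f in('d0','s0','d3','d4'):lid(f)
E
python3 steer.py '0 0 0 -0.019 0 -0.006 0.04;0 0 0 -0.038 0 -0.009 0.04;0 0 0 -0.056 0 -0.007 0.04;0 0 0 -0.072 0 -0.003 0.04;0 0 0 -0.087 0 0.005 0.04;0 0 0 -0.101 0 0.016 0.04;0 0 0 -0.101 0 0.016 0.04'
python3 - <<'E'
from h import *
snap('side','d5');lid('d5')
t=np.radians(40);r=Rt(BY,t)
rows([tp(bx(*w),r) for w in [(95.6,136),(94,111),(92,95)]]+[tp(bx(74,88),Rt(BY,.35)),tp(bx(53,76),Rt(BY,0))],.04)
E
```

```text
d0 lid 263 [0.01 0.03 0.04]
s0 lid 636 [-0.01  0.01  0.03]
d3 lid 274 [0.01 0.03 0.04]
d4 lid 208 [0.63 0.65 0.66]
clock: 10.0
ee_pos: [0.6467, -0.2312, 0.1311]
tcp_rot: [-0.057, 2.444, 0.021]
ft_force: [-0.6, -1.6, 1.0]
opening: 0.04
gripper_force: 0.5
d5 lid 141 [-0.17  1.78  1.8 ]
n>=0.4  -0.001 -0.002 -0.001 0.018 -0.000 0.017 0.04
n>=0.8  -0.001 -0.002 -0.001 0.035 -0.000 0.035 0.04
n>=1.0  -0.001 -0.002 -0.001 0.047 -0.000 0.046 0.04
n>=1.8  -0.000 0.347 -0.001 0.078 -0.000 0.037 0.04
n>=3.7  -0.000 0.697 -0.001 0.113 -0.000 0.026 0.04
```

```bash
python3 steer.py '0 0 0 0.018 0 0.017 0.04;0 0 0 0.035 0 0.035 0.04;0 0 0 0.047 0 0.046 0.04;0 0 0 0.047 0 0.046 0.04'
python3 - <<'E'
from h import *
snap('side','d6');lid('d6')
s=ctrl.state();p=np.array(s['ee_pos']);r=R.from_rotvec(s['tcp_rot'])
rows([tp(bx(74,88),Rt(BY,.35)),tp(bx(53,76),Rt(BY,0)),tp(bx(53,57.5),Rt(BY,0),.035)],.04)
E
```

```text
clock: 10.55
ee_pos: [0.6369, -0.2313, 0.0634]
tcp_rot: [-0.054, 2.448, 0.022]
ft_force: [-5.2, -1.6, -3.6]
opening: 0.04
gripper_force: 2.8
d6 lid 144 [-0.16  1.75  1.77]
n>=1.8  0.000 0.343 -0.003 0.028 -0.001 -0.008 0.04
n>=3.7  0.001 0.693 -0.003 0.063 -0.001 -0.019 0.04
n>=3.7  0.001 0.693 -0.003 0.073 -0.001 -0.007 0.04
```

```bash
python3 steer.py '0 0.18 0 0.014 -0.001 -0.004 0.04;0 0.343 0 0.028 -0.001 -0.008 0.04;0 0.52 0 0.046 -0.001 -0.013 0.04;0 0.693 0 0.063 -0.001 -0.019 0.04;0 0.693 0 0.063 -0.001 -0.019 0.04'
python3 - <<'E'
from h import *
np.set_printoptions(precision=4,suppress=True)
snap('side','d7');lid('d7');snap('wrist','w7')
P,c=cloud('w7');q=tofr(P,BY,BO);hsv=cv2.cvtColor(c.astype('uint8')[None],cv2.COLOR_RGB2HSV)[0]
m=(q[:,2]>.058)&(q[:,2]<.072)&(q[:,1]<-.015)&(q[:,1]>-.08)&(q[:,0]>.02)&(q[:,0]<.09)&(hsv[:,1]>35)&(hsv[:,0]<30)&(hsv[:,0]>8)
print(m.sum(),np.percentile(q[m],[1,50,99],axis=0) if m.any() else '')
ms=m&(q[:,0]<.062);print(ms.sum(),np.percentile(q[ms],[2,50,98],axis=0) if ms.any() else '')
s=ctrl.state();print(s['ee_pos'],s['tcp_rot'],s['ft_force'])
rows([tp(bx(53,57.5),Rt(BY,0),.035)],.04)
E
```

```text
clock: 11.22
ee_pos: [0.5784, -0.2356, 0.0403]
tcp_rot: [0.073, -3.14, -0.0]
ft_force: [-0.9, -1.2, 0.1]
opening: 0.0402
gripper_force: 0.0
d7 lid 40 [-0.22 -0.09  1.47]
1840 [[ 0.0407 -0.0621  0.0583]
 [ 0.0605 -0.0417  0.0641]
 [ 0.0833 -0.0208  0.0656]]
1000 [[ 0.0407 -0.0493  0.0588]
 [ 0.0525 -0.0417  0.0643]
 [ 0.0616 -0.0347  0.0656]]
[ 0.5795 -0.2353  0.0395] [-0.0739  3.1384  0.001 ] [-1.9827  0.1592 -0.3908]
n>=0.3  0.001 0.002 -0.001 0.003 0.001 0.017 0.04
```

```bash
python3 steer.py '0 0 0 0.003 0 0.008 0.04;0 0 0 0.003 0 0.016 0.04;0 0 0 0.003 0 0.016 0.04;0 0 0 0.003 0 0.016 0.01;0 0 0 0.003 0 0.016 0.01;0 0 0 0.003 0 0.016 0.01;0 0 0 0.003 0 0.016 0.01;0 0 0 0.003 0 0.016 0.01'
```

```text
clock: 12.32
ee_pos: [0.576, -0.2359, 0.0247]
tcp_rot: [-0.072, 3.136, -0.0]
ft_force: [-4.0, 0.8, 6.7]
opening: 0.0133
gripper_force: 59.3
```

```bash
python3 steer.py '0 0 0 0 0 -0.008 0.01;0 0 0 0 0 -0.016 0.01;0 0 0 0 0 -0.024 0.01;0 0 0 0 0 -0.024 0.01'
python3 - <<'E'
from h import *
np.set_printoptions(precision=4,suppress=True)
snap('side','d8');snap('scene','s8');lid('d8');lid('s8');snap('wrist','w8')
P,c=cloud('w8');q=tofr(P,BY,BO);hsv=cv2.cvtColor(c.astype('uint8')[None],cv2.COLOR_RGB2HSV)[0]
m=(q[:,2]>.058)&(q[:,2]<.11)&(q[:,1]<-.01)&(q[:,1]>-.08)&(q[:,0]>.02)&(q[:,0]<.09)&(hsv[:,1]>35)&(hsv[:,0]<30)&(hsv[:,0]>8)
print(m.sum(),np.percentile(q[m],[1,50,99],axis=0) if m.any() else '')
s=ctrl.state();print(s['ee_pos'],s['ft_force'],s['opening'],s['gripper_force'])
E
```

```text
clock: 12.82
ee_pos: [0.5763, -0.236, 0.049]
tcp_rot: [-0.072, 3.135, -0.001]
ft_force: [-1.1, -0.5, 0.1]
opening: 0.0134
gripper_force: 58.6
d8 lid 38 [-0.21  1.42  1.45]
s8 lid 427 [-0.15  1.42  1.44]
1791 [[ 0.0398 -0.0713  0.0775]
 [ 0.0511 -0.0421  0.0877]
 [ 0.0814 -0.0344  0.1027]]
[ 0.5757 -0.2357  0.048 ] [-1.1563  0.7111  0.4845] 0.013052710920261192 58.616124987602234
```

Step 1 is met: the T is up about 23 mm with the lid at 1.43 rad. Checking the free area and working out the withdrawal.

```bash
python3 - <<'E'
from h import *
P,c=cloud('s0')
for x in np.arange(.36,.6,.03):
    print('%.2f'%x,[('%3d'%(1e3*np.percentile(P[m][:,2],98)) if (m:=(abs(P[:,0]-x)<.015)&(abs(P[:,1]-y)<.015)).sum()>5 else '  -') for y in np.arange(-.09,.12,.03)])
rows([(bx(50,55),Rt(BY)),(bx(-70,55),Rt(BY)),(np.array([.45,.0,.05]),Rt(.06)),(np.array([.45,.0,-.02]),Rt(.06))],.01)
E
```

```text
0.36 ['  3', '  3', '  3', '  3', '  3', '  7', '  3']
0.39 ['  3', '  3', '  3', '  3', '  3', '  7', '  3']
0.42 ['  3', '  3', '  3', '  3', '  3', '  3', '  3']
0.45 ['  3', '  3', '  3', '  3', '  3', '  3', '  3']
0.48 ['  3', '  3', '  3', '  3', '  3', '  3', '  3']
0.51 ['  3', '  3', '  3', '  3', '  3', '  3', '  3']
0.54 [' 75', '  3', '  3', '  3', '  3', '  3', '  3']
0.57 [' 80', '  3', '  3', '  4', '  3', '  3', '  3']
n>=0.1  0.000 0.004 -0.002 0.003 0.001 -0.007 0.01
n>=2.0  0.000 0.004 -0.002 0.123 0.001 -0.008 0.01
n>=4.3  0.000 0.004 -0.014 0.115 0.241 -0.002 0.01
n>=4.4  0.000 0.004 -0.014 0.115 0.241 0.068 0.01
```

```bash
python3 steer.py '0 0 0 0.005 0 -0.012 0.01;0 0 0 0.025 0 -0.013 0.01;0 0 0 0.045 0 -0.013 0.01;0 0 0 0.065 0 -0.013 0.01;0 0 0 0.085 0 -0.013 0.01;0 0 0 0.105 0 -0.013 0.01;0 0 0 0.135 0 -0.013 0.01;0 0 0 0.135 0.05 -0.013 0.01;0 0 -0.014 0.115 0.241 -0.002 0.01;0 0 -0.014 0.115 0.241 -0.002 0.01;0 0 -0.014 0.115 0.241 -0.002 0.01;0 0 -0.014 0.115 0.241 -0.002 0.01;0 0 -0.014 0.115 0.241 -0.002 0.01'
python3 - <<'E'
from h import *
np.set_printoptions(precision=4,suppress=True)
snap('side','d9');lid('d9');snap('wrist','w9')
s=ctrl.state();p=np.array(s['ee_pos']);print(p,s['tcp_rot'],s['ft_force'],s['opening'],s['gripper_force'])
for f in('w9','d9'):
    P,c=cloud(f);q=tofr(P,.06,p[:2]);hsv=cv2.cvtColor(c.astype('uint8')[None],cv2.COLOR_RGB2HSV)[0]
    m=(q[:,2]>.05)&(q[:,2]<.13)&(abs(q[:,1])<.06)&(abs(q[:,0])<.06)&(hsv[:,1]>35)&(hsv[:,0]<30)&(hsv[:,0]>8)&(hsv[:,2]>90)
    print(f,m.sum())
    for lo,hi in((-.03,0),(0,.015),(.015,.025),(.025,.04)):
        k=m&(q[:,0]>lo)&(q[:,0]<hi)
        if k.sum()>5: print(lo,k.sum(),np.percentile(q[k],[3,50,97],axis=0).round(4).tolist())
E
```

```text
clock: 14.6
ee_pos: [0.4499, -0.0002, 0.0501]
tcp_rot: [-0.096, 3.135, -0.0]
ft_force: [0.2, -0.7, -0.5]
opening: 0.0135
gripper_force: 59.7
d9 lid 256 [0.01 0.03 0.04]
[ 0.4499 -0.0013  0.05  ] [-0.0923  3.1357 -0.0002] [ 0.0668 -0.538   0.3566] 0.013020783317544393 59.746193289756775
w9 1930
-0.03 1067 [[-0.0128, -0.0072, 0.08], [-0.0089, 0.0001, 0.0894], [-0.0005, 0.0065, 0.0923]]
0 852 [[0.0004, -0.0283, 0.0844], [0.0068, -0.0008, 0.0898], [0.0143, 0.0065, 0.1131]]
0.015 9 [[0.0158, -0.0077, 0.0887], [0.0174, -0.0071, 0.0899], [0.0238, -0.0071, 0.0904]]
d9 7
```

```bash
python3 steer.py '0 0 0 0 0 0.06 0.01;0 0 0 0 0 0.06 0.01;0 0 0 0 0 0.07 0.01;0 0 0 0 0 0.075 0.01;0 0 0 0 0 0.077 0.01;0 0 0 0 0 0.077 0.01'
```

```text
clock: 15.45
ee_pos: [0.4504, -0.0003, -0.027]
tcp_rot: [-0.094, 3.136, 0.0]
ft_force: [-0.5, 1.0, -0.2]
opening: 0.013
gripper_force: 59.7
```

```bash
python3 steer.py '0 0 0 0 0 0.001 0.01;0 0 0 0 0 0.002 0.01;0 0 0 0 0 0.002 0.01;0 0 0 0 0 0.002 0.05;0 0 0 0 0 0.002 0.05;0 0 0 0 0 0 0.05;0 0 0 0 0 -0.06 0.08;0 0 0 0.03 0 -0.11 0.085;0 0 0 0.03 0 -0.11 0.085;0 0 0 0.03 0 -0.11 0.085'
python3 - <<'E'
from h import *
np.set_printoptions(precision=4,suppress=True)
print(ctrl.state()['ee_pos'])
snap('wrist','wa');snap('scene','sa');snap('side','da');lid('da')
im=cv2.imread('pics/wa.png')
for f in('wa','sa','da'):
    P,c=cloud(f);hsv=cv2.cvtColor(c.astype('uint8')[None],cv2.COLOR_RGB2HSV)[0]
    m=(P[:,2]>.006)&(P[:,2]<.025)&(abs(P[:,1])<.06)&(abs(P[:,0]-.46)<.06)
    print(f,m.sum())
    if m.sum()>5:
        q=P[m];print(np.percentile(q,[2,50,98],axis=0));r=cv2.minAreaRect(q[:,:2].astype('float32'));print(r)
E
```

```text
clock: 16.7
ee_pos: [0.4199, -0.0021, 0.0825]
tcp_rot: [-0.094, 3.135, 0.0]
ft_force: [-0.2, 0.1, -0.1]
opening: 0.0851
gripper_force: 0.0
[ 0.4199 -0.0021  0.0825]
da lid 255 [0.01 0.03 0.04]
wa 1582
[[ 0.4382 -0.0268  0.0069]
 [ 0.4668 -0.0013  0.0091]
 [ 0.4786  0.0217  0.0105]]
((0.4581557512283325, -0.00346512533724308), (0.042602475732564926, 0.05289723724126816), 1.5735365152359009)
sa 186
[[ 0.439  -0.0274  0.0065]
 [ 0.4667 -0.0016  0.0112]
 [ 0.4796  0.0223  0.0146]]
((0.4590734839439392, -0.0035288669168949127), (0.04265019670128822, 0.05251738429069519), 1.9399917125701904)
da 158
[[ 0.4381 -0.0228  0.0065]
 [ 0.4652  0.0065  0.0126]
 [ 0.4775  0.0271  0.0149]]
((0.4378200173377991, 0.014114085584878922), (0.0524417869746685, 0.09963545203208923), 69.23497009277344)
```

T lies flat at about (0.459,-0.003), yaw about 0.03, and the lid is shut. Regrasping across the crossbar.

```bash
python3 - <<'E'
from h import *
from scipy.optimize import minimize
# fit T template to wa mask (top z=.011)
f='wa';z=np.load('pics/wa.npz');P,c=cloud(f)
m=(P[:,2]>.007)&(P[:,2]<.025)&(abs(P[:,1])<.06)&(abs(P[:,0]-.46)<.06)
q=P[m][:,:2]
def sd(p): # outside distance T
    def b(x0,x1,y0,y1):
        dx=np.maximum(x0-p[:,0],p[:,0]-x1);dy=np.maximum(y0-p[:,1],p[:,1]-y1);return np.maximum(dx,dy)
    return np.minimum(b(-.022,-.002,-.027,.028),b(-.003,.023,-.013,.004))
g=np.stack(np.meshgrid(np.arange(.41,.51,.001),np.arange(-.05,.05,.001)),-1).reshape(-1,2)
from scipy.spatial import cKDTree
occ=cKDTree(q).query(g)[0]<.0012
def cost(v):
    t=np.pi+v[2];cc,s=np.cos(t),np.sin(t);d=g-v[:2];p=np.c_[cc*d[:,0]+s*d[:,1],-s*d[:,0]+cc*d[:,1]]
    i=1/(1+np.exp(sd(p)/.0004));return ((i-occ)**2).sum()
best=min((minimize(cost,[.459,-.0035,y0],method='Nelder-Mead',options=dict(initial_simplex=[[.459,-.0035,y0],[.462,-.0035,y0],[.459,-.001,y0],[.459,-.0035,y0+.1]])) for y0 in(-.02,.04)),key=lambda r:r.fun)
print(best.x,best.fun,occ.sum())
x,y,t=best.x;ctr=R.from_euler('z',np.pi+t).apply([-.012,.0005,0])+[x,y,0];print(ctr)
rows([((ctr[0],ctr[1],.02),Rt(t)),((ctr[0],ctr[1],-.036),Rt(t))],.085)
E
```

```text
[ 0.45953407 -0.00417166  0.10148048] 174.2352294554467 1319
[ 0.47152299 -0.00345341  0.        ]
n>=1.3  0.000 0.002 -0.041 -0.052 -0.005 0.062 0.085
n>=2.1  0.000 0.002 -0.041 -0.052 -0.005 0.118 0.085
```

```bash
python3 steer.py '0 0 0 -0.052 -0.002 0.062 0.085;0 0 0 -0.052 -0.002 0.062 0.085;0 0 0 -0.052 -0.002 0.1 0.085;0 0 0 -0.052 -0.002 0.118 0.085;0 0 0 -0.052 -0.002 0.118 0.085;0 0 0 -0.052 -0.002 0.118 0.04;0 0 0 -0.052 -0.002 0.118 0.04;0 0 0 -0.052 -0.002 0.118 0.04;0 0 0 -0.052 -0.002 0.118 0.04;0 0 0 -0.052 -0.002 0.118 0.04'
```

```text
clock: 18.1
ee_pos: [0.473, -0.0009, -0.0339]
tcp_rot: [-0.094, 3.134, 0.0]
ft_force: [-4.2, -0.3, 15.2]
opening: 0.0518
gripper_force: 59.8
```

```bash
python3 steer.py '0 0 0 0 0 0 0.065;0 0 0 0 0 -0.005 0.07;0 0 0 0 0 -0.005 0.07;0 0 0 0 0 -0.005 0.04;0 0 0 0 0 -0.005 0.04;0 0 0 0 0 -0.005 0.04;0 0 0 0 0 -0.005 0.04;0 0 0 0 0 -0.06 0.04;0 0 0 0 0 -0.14 0.04;0 0 0 0 0 -0.14 0.04;0 0 0 0 0 -0.14 0.04'
python3 - <<'E'
from h import *
np.set_printoptions(precision=4,suppress=True)
s=ctrl.state();p=np.array(s['ee_pos']);r=R.from_rotvec(s['tcp_rot']);print(p,s['tcp_rot'],s['ft_force'])
snap('wrist','wb')
P,c=cloud('wb');Q=r.inv().apply(P-p);hsv=cv2.cvtColor(c.astype('uint8')[None],cv2.COLOR_RGB2HSV)[0]
m=(abs(Q[:,1])<.03)&(abs(Q[:,0])<.06)&(Q[:,2]>-.06)&(Q[:,2]<-.02)&(hsv[:,0]<32)&(hsv[:,0]>8)&(hsv[:,1]>35)&(hsv[:,2]>90)
print(m.sum(),np.percentile(Q[m],[2,50,98],axis=0))
st=m&(Q[:,0]>.012);print('stem',np.percentile(Q[st],[2,50,98],axis=0))
bar=m&(Q[:,0]<.006);print('bar',np.percentile(Q[bar],[1,50,99],axis=0))
im=cv2.imread('pics/wb.png');cv2.imwrite('pics/zb.png',im)
E
```

```text
clock: 19.48
ee_pos: [0.4725, -0.001, 0.1058]
tcp_rot: [-0.094, 3.134, 0.0]
ft_force: [0.6, 0.3, -0.9]
opening: 0.0507
gripper_force: 62.2
[ 0.4725 -0.001   0.1058] [-0.0942  3.1336  0.0001] [ 0.5933  0.305  -0.9447]
5788 [[-0.0062 -0.0244 -0.0397]
 [ 0.0071  0.0019 -0.0384]
 [ 0.0345  0.024  -0.0294]]
stem [[ 0.0125 -0.0048 -0.0399]
 [ 0.0252  0.0028 -0.0386]
 [ 0.0349  0.0098 -0.0297]]
bar [[-0.007  -0.0252 -0.0397]
 [-0.0003  0.0006 -0.0384]
 [ 0.0059  0.0246 -0.0372]]
```

```bash
cat >> h.py <<'E'
def toolmask(f,p,r,ztool,wx=(-.02,.045),wy=(-.035,.035),st=.0005):
    "sample image on the plane z=ztool of the tool frame -> hsv grid"
    z=np.load(f'pics/{f}.npz');xs=np.arange(*wx,st);ys=np.arange(*wy,st)
    X,Y=np.meshgrid(xs,ys,indexing='ij');G=np.stack([X,Y,0*X+ztool],-1).reshape(-1,3);W=r.apply(G)+p
    q=(W-z['T'][:3,3])@z['T'][:3,:3];q=q@z['K'].T;uv=(q[:,:2]/q[:,2:]).reshape(*X.shape,2).astype('float32')
    im=cv2.remap(z['im'],uv[...,0],uv[...,1],cv2.INTER_LINEAR);return xs,ys,cv2.cvtColor(im,cv2.COLOR_RGB2HSV),im
E
python3 - <<'E'
from h import *
np.set_printoptions(precision=4,suppress=True,linewidth=150)
p=np.array([.4725,-.001,.1058]);r=R.from_rotvec([-.0942,3.1336,.0001])
xs,ys,h,im=toolmask('wb',p,r,-.0386)
print(h[::16,::14,2]);print(h[::16,::14,1])
m=(h[...,0]<32)&(h[...,0]>8)&(h[...,1]>35)&(h[...,2]>90)
for i in range(0,len(xs),6):
    k=np.where(m[i])[0]
    if len(k)>5: print('%.4f'%xs[i],'%.4f %.4f c %.4f w %.4f'%(ys[k[0]],ys[k[-1]],(ys[k[0]]+ys[k[-1]])/2,ys[k[-1]]-ys[k[0]]))
cv2.imwrite('pics/zc.png',im[:,:,::-1])
E
```

```text
[[ 36  34 106 124  74  86  57  85  66  53]
 [ 34  18  75 102  97  84  78  75  76  21]
 [100  23 200 199 200 201 200 203 164  20]
 [103  21 203 204 204 249 202 168 167  20]
 [ 73  65 108 105 109 245 162 114 116  66]
 [ 80  88  79  83  86 247 242  61  58  59]
 [ 79  77  63  60  62 247 243  62  59  55]
 [ 61  65  67  59  58 141 138  59  40  43]
 [ 57  56  55  64  62  63  63  59  61  60]]
[[28 53 19 19 28 27 40 27 39 29]
 [30 14 31 23 18 27 29 31 30 12]
 [13 33 51 51 55 49 52 55 61 26]
 [15 36 50 50 51 35 56 52 53 26]
 [24 31 59 61 51 46 58 54 53 35]
 [26 29 29 25 27 42 51 42 48 39]
 [26 36 40 43 37 43 49 41 48 42]
 [38 39 34 43 44 54 57 48 32 42]
 [45 55 56 40 41 49 45 39 42 51]]
-0.0050 -0.0250 0.0250 c 0.0000 w 0.0500
-0.0020 -0.0255 0.0250 c -0.0002 w 0.0505
0.0010 -0.0255 0.0250 c -0.0002 w 0.0505
0.0040 -0.0255 0.0250 c -0.0002 w 0.0505
0.0070 -0.0255 0.0250 c -0.0002 w 0.0505
0.0100 -0.0250 0.0245 c -0.0002 w 0.0495
0.0130 -0.0050 0.0110 c 0.0030 w 0.0160
0.0160 -0.0045 0.0105 c 0.0030 w 0.0150
0.0190 -0.0045 0.0105 c 0.0030 w 0.0150
0.0220 -0.0045 0.0105 c 0.0030 w 0.0150
0.0250 -0.0050 0.0105 c 0.0028 w 0.0155
0.0280 -0.0050 0.0105 c 0.0028 w 0.0155
0.0310 -0.0050 0.0105 c 0.0028 w 0.0155
0.0340 -0.0050 0.0100 c 0.0025 w 0.0150
0.0370 -0.0045 0.0095 c 0.0025 w 0.0140
```

```bash
python3 - <<'E'
from h import *
np.set_printoptions(precision=4,suppress=True,linewidth=200)
p=np.array([.4725,-.001,.1058]);r=R.from_rotvec([-.0942,3.1336,.0001])
z=np.load('pics/wb.npz');print('cam in tool',r.inv().apply(z['T'][:3,3]-p))
xs,ys,h,im=toolmask('wb',p,r,-.0386,wx=(-.02,.045),st=.001)
for x in(.0,.016,.022,.03): i=int((x+.02)/.001);print(x,np.c_[(ys*1e3).round(),h[i,:,2]][::1].astype(int).T.tolist()[1])
j=int((.003+.035)/.001);print(np.c_[(xs*1e3).round(),h[:,j,2],h[:,j-12,2]].astype(int).T.tolist())
snap('scene','sb');snap('side','db')
o=np.zeros((384,800,3),'uint8');a=cv2.imread('pics/wb.png')[200:384,150:370];o[:368,:440]=cv2.resize(a,None,fx=2,fy=2)
b=cv2.resize(im[:,:,::-1],None,fx=5,fy=5);o[:b.shape[0],445:445+b.shape[1]]=b
cv2.imwrite('pics/zd.png',o)
E
```

```text
cam in tool [ 0.0756 -0.0004 -0.1753]
0.0 [101, 99, 101, 76, 24, 25, 19, 22, 21, 66, 199, 200, 202, 201, 201, 199, 200, 201, 201, 202, 201, 201, 202, 201, 203, 202, 202, 203, 202, 203, 201, 202, 202, 203, 201, 201, 201, 201, 201, 201, 201, 200, 201, 201, 202, 202, 200, 202, 205, 206, 173, 165, 166, 167, 166, 166, 165, 164, 167, 167, 123, 18, 19, 20, 21, 23, 41, 96, 102, 100]
0.016 [59, 105, 102, 91, 85, 80, 71, 62, 58, 61, 64, 76, 78, 81, 92, 109, 119, 111, 92, 84, 88, 83, 82, 79, 68, 62, 68, 69, 70, 69, 100, 245, 247, 247, 246, 246, 244, 244, 244, 243, 242, 243, 242, 242, 242, 245, 95, 58, 57, 60, 59, 63, 63, 63, 65, 60, 59, 63, 62, 66, 65, 64, 68, 72, 68, 69, 71, 71, 75, 76]
0.022 [91, 87, 80, 93, 106, 106, 98, 94, 83, 69, 62, 66, 73, 75, 70, 78, 79, 70, 67, 76, 95, 97, 95, 82, 80, 79, 77, 79, 83, 92, 145, 248, 248, 247, 247, 246, 245, 245, 244, 243, 243, 242, 242, 241, 242, 239, 81, 57, 58, 57, 57, 61, 64, 58, 57, 58, 57, 58, 58, 58, 59, 58, 58, 60, 62, 63, 63, 60, 61, 62]
0.03 [71, 68, 60, 59, 76, 78, 67, 70, 70, 65, 66, 72, 77, 80, 73, 72, 69, 68, 62, 62, 64, 60, 63, 63, 59, 66,
[... 345 characters left out ...]
7, 18, 19, 20, 21, 22, 23, 24, 25, 26, 27, 28, 29, 30, 31, 32, 33, 34, 35, 36, 37, 38, 39, 40, 41, 42, 43, 44], [67, 59, 71, 70, 64, 64, 66, 66, 61, 63, 65, 72, 73, 97, 198, 201, 201, 202, 202, 201, 201, 203, 202, 202, 199, 199, 200, 177, 161, 162, 161, 159, 160, 161, 161, 186, 244, 244, 244, 243, 244, 244, 244, 245, 245, 244, 245, 246, 245, 246, 247, 247, 247, 248, 235, 145, 134, 124, 71, 63, 61, 65, 63, 65, 64], [116, 108, 85, 70, 68, 69, 78, 85, 83, 82, 79, 71, 79, 93, 185, 201, 199, 199, 200, 201, 202, 201, 203, 203, 207, 203, 202, 200, 139, 126, 122, 114, 107, 76, 66, 66, 68, 64, 66, 67, 72, 77, 83, 79, 74, 76, 83, 74, 66, 68, 66, 63, 61, 60, 62, 62, 61, 86, 58, 59, 59, 59, 57, 60, 61]]
```

View pics/zd.png

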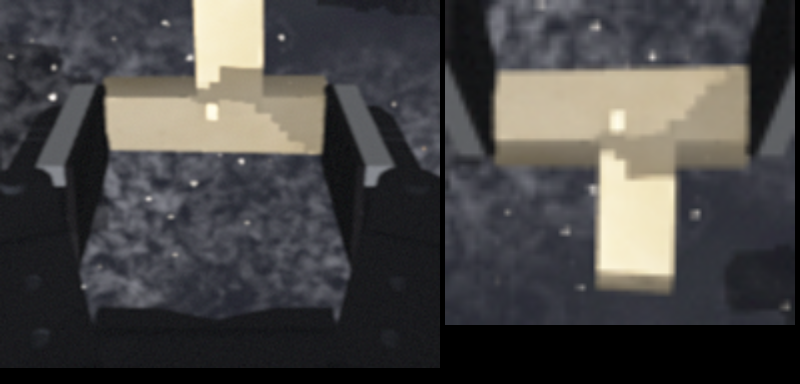

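The T is held square by its crossbar ends, with the stem toward the robot, flat. In the rectified crop the stem spans 597–675 and the bar 494–749 (5 px/mm). Next I move beside the nest and measure it closely with the wrist camera.

```bash
python3 - <<'E'
from h import *
rows([(jg(-30,-100,.13),Rt(JY))],.04)
E
```

```text
n>=2.2  0.000 0.002 -0.028 -0.055 0.071 0.103 0.04
```

```bash
python3 steer.py '0 0 -0.028 -0.055 0.071 -0.025 0.04;0 0 -0.028 -0.055 0.071 -0.025 0.04;0 0 -0.028 -0.055 0.071 -0.025 0.04'
cat >> h.py <<'E'
def plane(f,yaw,o,z,wx,wy,st=.0005):
    Z=np.load(f'pics/{f}.npz');xs=np.arange(*wx,st);ys=np.arange(*wy,st);X,Y=np.meshgrid(xs,ys,indexing='ij')
    c,s=np.cos(yaw),np.sin(yaw);W=np.stack([o[0]+c*X-s*Y,o[1]+s*X+c*Y,0*X+z],-1).reshape(-1,3)
    q=(W-Z['T'][:3,3])@Z['T'][:3,:3]@Z['K'].T;uv=(q[:,:2]/q[:,2:]).reshape(*X.shape,2).astype('float32')
    return xs,ys,cv2.remap(Z['im'],uv[...,0],uv[...,1],cv2.INTER_LINEAR)
E
python3 - <<'E'
from h import *
np.set_printoptions(precision=1,suppress=True,linewidth=250)
s=ctrl.state();print(s['ee_pos'],s['tcp_rot'])
snap('wrist','wc')
z=np.load('pics/wc.npz');print('cam jig',tofr(z['T'][:3,3][None],JY,JO))
P,c=cloud('wc');q=tofr(P,JY,JO);k=(abs(q[:,1])<.03)&(q[:,0]<-.035)&(q[:,0]>-.1);print('z hist',np.histogram(q[k,2],np.arange(.004,.04,.002)))
for f in('wc','w1'):
    xs,ys,im=plane(f,JY,JO,.028,(-.106,-.03),(-.034,.034),.001)
    h=cv2.cvtColor(im,cv2.COLOR_RGB2HSV)
    print(f);
    for i in range(0,len(xs),2): print('%4d '%round(xs[i]*1e3)+''.join('#' if a<25 else ('+' if a<55 else '.') for a in h[i,:,1]))
E
```

```text
clock: 20.0
ee_pos: [0.5225, 0.0746, 0.1288]
tcp_rot: [-0.141, 3.136, 0.0]
ft_force: [0.9, 0.1, -0.8]
opening: 0.0506
gripper_force: 62.3
[0.5 0.1 0.1] [-0.1  3.1  0. ]
cam jig [[-0.1 -0.1  0.3]]
z hist (array([   1,    6,  458, 2336,  134,   58,   78,   77,   64,   60,  351,  917,   93,    0,    0,    0,    0]), array([0., 0., 0., 0., 0., 0., 0., 0., 0., 0., 0., 0., 0., 0., 0., 0., 0., 0.]))
wc
-106 ++++++++++++..++++.+++++++++.+++++#+++++++++++++++++++++++++++++++++
-104 ++++...+.+.+.+.++++++++++++.+++++++++++++++++++++++++.+++++++++++.++
-102 ++..+++++++++.+++.+++++++++.+++++++..++++++++++++.+++..++++++.++++.+
-100 +.++++.++..+++.+++..+++++++++++++.+++++++++++++++++++++++++++.+.++.+
 -98 ....+++##################+++.+..+...+.++++++##########++++.++..+.+++
 -96 ....+######################...........+..+###############...+++.++++
 -94 ......####################.................#############............
 -92 ......####################.................#############............
 -90 ......####################.................#############............
 -88 ......####################....
[... 4225 characters left out ...]
##########...........++++++++.....
 -48 ..+++++++++...........+######################..........++++++++.....
 -46 ..+.++++++........+++########################+.........++++++++.....
 -44 ..+++++++++.......+++########################+.........+++++++......
 -42 .......++++........++########################+.........++++++++.....
 -40 ........++.........+++#######################+..........+++++++.....
 -38 ........++.........+++++++++++++++++++++++++...........+++++++++....
 -36 ........++.........+++++++++++++++++..+++..............+++++++++....
 -34 .........+.........++++++++++++++++++..+................+++++++.....
 -32 .........++.......++++++++++++++++++++++++..............+++++++.....
```

```bash
cat >> h.py <<'E'
JO=JO+R.from_euler('z',JY).apply([-.0007,-.0012,0])[:2]
E
python3 - <<'E'
from h import *
rows([(jg(-62,-.8+1.2,70),Rt(JY)),(jg(-62,-.8+1.2,18),Rt(JY))],.04)
E
```

```text
n>=1.9  -0.000 0.002 0.001 0.033 0.098 0.058 0.04
n>=2.4  -0.000 0.002 0.001 0.033 0.098 0.110 0.04
```

```bash
python3 steer.py '0 0 0 0.032 0.06 0.03 0.04;0 0 0 0.032 0.098 0.058 0.04;0 0 0 0.032 0.098 0.09 0.04;0 0 0 0.032 0.098 0.11 0.04;0 0 0 0.032 0.098 0.11 0.04'
python3 - <<'E'
from h import *
s=ctrl.state();p=np.array(s['ee_pos']);r=R.from_rotvec(s['tcp_rot']);print(p,s['tcp_rot'],tofr(p[None],JY,JO)*1e3)
snap('wrist','wd')
P,c=cloud('wd');q=tofr(P,JY,JO)
for a,b in((-.095,-.075),(-.068,-.056)):
    k=(q[:,0]>a)&(q[:,0]<b)&(abs(q[:,1]-.003)<.02);print(np.histogram(q[k,2],np.arange(.008,.07,.003))[0])
for zz in(.028,):
    xs,ys,im=plane('wd',JY,JO,zz,(-.112,-.06),(-.034,.034),.001);h=cv2.cvtColor(im,cv2.COLOR_RGB2HSV)
    for i in range(0,len(xs),2): print('%4d '%round(xs[i]*1e3)+''.join(('#' if a<25 else ('+' if a<55 else '.')) for a,v in h[i,:,1:])+'  '+''.join(chr(48+v//26) for v in h[i,:,2]))
E
```

```text
clock: 20.68
ee_pos: [0.48, 0.1667, 0.018]
tcp_rot: [-0.137, 3.138, -0.002]
ft_force: [-0.2, 0.6, 0.9]
opening: 0.0506
gripper_force: 62.4
[0.47999225 0.16669394 0.01798675] [-1.37294029e-01  3.13846875e+00 -2.02446445e-03] [[-62.59525307  -1.54131324  17.98674568]]
[ 383  117   28   17   17  261  943    3    0    0    0    0    0    0
    0  180 1235    0    0    0]
[ 329  121    0    0    0    0    0    0    0    0    0    0    0    0
    0  443 1471    0    0    0]
-112 +++++++++++++++.++.++++++.+++++++++++++++++++++++++.++.+++++++++++++  22221111111111111111111111111111111111111111111112222222222222222222
-110 +++++++.++++++++++++..++++++++++++++++++++++++++++++++++++++++++++++  21211111111111111111111111111111111121111111111112222222222222222222
-108 +.++++.+.++++++++++.++++++++++++++++++++++++++++++++.+++++++++++++++  21111111111111111111111111111111111111111111111112222222222222222222
-106 +++.+++++++++++++++.+.++..++++++++++++.+++++++++++++++++++++++++++++  22111111111111111111111111111111111221111111111112222222222222222222
-104 +++++++++++++.++++++..+++..+++++++++++++++.+++
[... 2416 characters left out ...]
......++......+++++++++++++.+++.......................  99999999999999999999999888899999999999999999998888778888888888888888
 -68 ...+++++++++++......++......+++++++++++++.+++.......................  99999999999999999999999988899999999999999999988877778888888888888888
 -66 ...+++++++++++......+++.....+++++++++++++++++.......................  99999999999999999999999988899999999999999999988887778888888888888888
 -64 ...+++++++++++.....+++++....++++++++++++++..........................  99999999999999999999999988899999999999999988778888888888888888888888
 -62 ............................+++++...................................  99977777777777777777777755579999975666666667654444444444444444578888
```

```bash
python3 -c "
from h import *
s=ctrl.state();print(tofr(np.array(s['ee_pos'])[None],JY,JO)*1e3)"; python3 steer.py '0 0 0 -0.0018 0.0016 0 0.04;0 0 0 -0.0018 0.0016 0 0.04'
python3 - <<'E'
from h import *
s=ctrl.state();p=np.array(s['ee_pos']);print(p,tofr(p[None],JY,JO)*1e3)
E
```

```text
[[-61.48280545  -1.27431043  19.24581503]]
clock: 20.98
ee_pos: [0.4845, 0.1699, 0.0206]
tcp_rot: [-0.138, 3.133, 0.001]
ft_force: [0.3, -1.0, -0.1]
opening: 0.0503
gripper_force: 62.4
[0.48448641 0.16987507 0.02061521] [[-57.83835391   1.23158496  20.61520633]]
```

```bash
python3 steer.py '0 0 0 0 0 0 0.04;0 0 0 0 0 0 0.04;0 0 0 0 0 0 0.04;0 0 0 0 0 0 0.04'
cat > m.py <<'E'
from h import *
import sys
f=sys.argv[1];a=[]
snap('wrist',f)
for i in range(3): s=ctrl.state();a.append(s['ee_pos']);ctrl.snapshot('wrist')
p=np.array(a);print((tofr(p,JY,JO)*1e3).round(2).tolist(),R.from_rotvec(s['tcp_rot']).as_matrix()[:,0].round(3))
z=np.load(f'pics/{f}.npz');print('cam',(tofr(z['T'][:3,3][None],JY,JO)*1e3).round(1))
xs,ys,im=plane(f,JY,JO,.028,(-.104,-.062),(-.03,.03),.0005);h=cv2.cvtColor(im,cv2.COLOR_RGB2HSV).astype(int)
for i in range(0,len(xs),4): print('%4d '%round(xs[i]*1e3)+''.join(('#' if a<25 else ('+' if a<55 else '.')) for a in h[i,:,1]))
j=int((.032)/.0005);print('V along x at y=2:',[(round(x*1e3,1),int(v)) for x,v in zip(xs,h[:,j,2])][8:40])
j=int((.015)/.0005);print('V at y=-15:',[(round(x*1e3,1),int(v)) for x,v in zip(xs,h[:,j,2])][4:24])
E
python3 m.py we
```

```text
clock: 21.48
ee_pos: [0.4837, 0.1698, 0.0198]
tcp_rot: [-0.138, 3.134, 0.0]
ft_force: [0.1, -0.7, -0.1]
opening: 0.0509
gripper_force: 62.4
[[-58.6, 1.2, 19.8], [-58.59, 1.19, 19.81], [-58.57, 1.21, 19.83]] [-0.996 -0.088 -0.004]
cam [[-135.     0.8  194.9]]
-104 +++++++++++++++.+++++++..+.++++.++++.+.+++.++++++++++++++++++++++++++++++++++++++++.++++++++++++++++++++++++++++++++++++
-102 .+.++.+++.+++++++++++.++++++++++.+++++.+++.++++++.++.+++++.+++++++.+++++.++.+++.++++++++++++++++++.++++++++++++++.++++++
-100 ++++++++++++++++++++++++++++++++#++#+##+#####+++++####+###+###+#+#++####+++++++++++++++++++++++++++++++##++++#####++##++
 -98 ................+################################.......................................+###############+...............
 -96 ..............+##################################........................................#################+.............
 -94 +++.++.......+###################################........................................##################.............
 -92 ++++++.......+###################################...............................
[... 2486 characters left out ...]
87.5), 151), (np.float64(-87.0), 121), (np.float64(-86.5), 127), (np.float64(-86.0), 136), (np.float64(-85.5), 144), (np.float64(-85.0), 149), (np.float64(-84.5), 153)]
V at y=-15: [(np.float64(-102.0), 47), (np.float64(-101.5), 48), (np.float64(-101.0), 47), (np.float64(-100.5), 48), (np.float64(-100.0), 59), (np.float64(-99.5), 85), (np.float64(-99.0), 106), (np.float64(-98.5), 114), (np.float64(-98.0), 116), (np.float64(-97.5), 123), (np.float64(-97.0), 150), (np.float64(-96.5), 195), (np.float64(-96.0), 231), (np.float64(-95.5), 240), (np.float64(-95.0), 245), (np.float64(-94.5), 248), (np.float64(-94.0), 248), (np.float64(-93.5), 248), (np.float64(-93.0), 247), (np.float64(-92.5), 247)]
```

```bash
python3 steer.py '0 0 0 0.0017 0 0.01 0.04;0 0 0 0.0017 0 0.018 0.04;0 0 0 0.0017 0 0.024 0.04;0 0 0 0.0017 0 0.03 0.04;0 0 0 0.0017 0 0.03 0.04;0 0 0 0.0017 0 0.03 0.04'
python3 - <<'E'
from h import *
s=ctrl.state();print(tofr(np.array(s['ee_pos'])[None],JY,JO)*1e3,s['ft_force'],s['ft_torque'])
E
```

```text
clock: 22.42
ee_pos: [0.4823, 0.1697, -0.01]
tcp_rot: [-0.138, 3.134, 0.0]
ft_force: [-0.8, -0.1, 1.4]
opening: 0.0508
gripper_force: 62.4
[[-60.01477242   1.22997067 -10.04925398]] [-0.78093677 -0.14213976  1.41392329] [-0.01738075 -0.01605582  0.06075605]
```

```bash
python3 steer.py '0 0 0 0 0 0.002 0.04;0 0 0 0 0 0.004 0.04;0 0 0 0 0 0.006 0.04;0 0 0 0 0 0.007 0.04;0 0 0 0 0 0.007 0.04'
```

```text
clock: 23.05
ee_pos: [0.4822, 0.1696, -0.0172]
tcp_rot: [-0.138, 3.134, -0.0]
ft_force: [-0.6, -0.9, -0.6]
opening: 0.051
gripper_force: 62.4
```

```bash
python3 steer.py '0 0 0 0 0 0.001 0.04;0 0 0 0 0 0.002 0.04;0 0 0 0 0 0.002 0.04'
```

```text
clock: 23.42
ee_pos: [0.4825, 0.1697, -0.0177]
tcp_rot: [-0.138, 3.133, 0.0]
ft_force: [-11.4, -3.8, 34.0]
opening: 0.0507
gripper_force: 67.8
```

Contact came at the expected seat height. I'll release, rise and check.

```bash
python3 steer.py '0 0 0 0 0 -0.001 0.04;0 0 0 0 0 -0.001 0.06;0 0 0 0 0 -0.001 0.075;0 0 0 0 0 -0.001 0.08;0 0 0 0 0 -0.03 0.085;0 0 0 0.01 0 -0.09 0.085;0 0 0 0.04 0 -0.15 0.085;0 0 0 0.04 0 -0.15 0.085;0 0 0 0.04 0 -0.15 0.085;0 0 0 0.04 0 -0.15 0.085'
python3 - <<'E'
from h import *
np.set_printoptions(precision=1,suppress=True,linewidth=250)
s=ctrl.state();print(tofr(np.array(s['ee_pos'])[None],JY,JO)*1e3)
snap('wrist','wf');snap('scene','sf');snap('side','df')
P,c=cloud('wf');q=tofr(P,JY,JO);hsv=cv2.cvtColor(c.astype('uint8')[None],cv2.COLOR_RGB2HSV)[0]
for n,x0,x1,y0,y1 in(('stem',-.092,-.074,0,.009),('barL',-.067,-.056,.012,.02),('barR',-.067,-.056,-.02,-.01),('barmid',-.068,-.056,-.005,.005),('base',-.09,-.06,-.045,-.035),('fence',-.092,-.076,-.02,-.01)):
    k=(q[:,0]>x0)&(q[:,0]<x1)&(q[:,1]>y0)&(q[:,1]<y1);print(n,k.sum(),np.percentile(q[k,2]*1e3,[10,50,90]))
xs,ys,im=plane('wf',JY,JO,.023,(-.104,-.034),(-.032,.032),.001);h=cv2.cvtColor(im,cv2.COLOR_RGB2HSV).astype(int)
for i in range(0,len(xs),2): print('%4d '%round(xs[i]*1e3)+''.join(('#' if a<25 else ('+' if a<55 else '.')) for a in h[i,:,1])+'  '+''.join(chr(48+v//26) for v in h[i,:,2]))
E
```

```text
clock: 24.68
ee_pos: [0.4413, 0.1658, 0.1293]
tcp_rot: [-0.138, 3.136, -0.001]
ft_force: [-0.9, 0.7, -0.0]
opening: 0.0852
gripper_force: 0.0
[[-101.2    1.   129.3]]
stem 171 [20.5 21.5 22.3]
barL 90 [19.9 20.9 22. ]
barR 119 [20.2 21.2 22.1]
barmid 131 [20.5 21.2 22.1]
base 309 [ 9.7 10.5 11.4]
fence 185 [25.9 26.8 27.9]
-104 ++++++++.......++++++++++++++++++++++++++++..++++++++++++.+++++.  2111111111111111111111111111111111111111111111111111112222211111
-102 ++.++.+..++.+++.+.+++++++++.+++++++.+..+++...++.+++++++.+..++++.  1111111111111111111111111111111111111111111111111111111111111111
-100 +++++.....+#####++++++++++......................+++####.........  2222222222222222222222222222222222222222222222222222221222222222
 -98 ..........################.....................+#######.........  5555555655444444444433343344444444444444444444444444443445555555
 -96 .........+################+....................+########........  9999999997555555555555555446655555665566677665555555555567777789
 -94 ........+#################+..+++++++++++++++...#########+.......  999999999899999999999999
[... 3284 characters left out ...]
67777899999999999999
 -44 ..................+++#######################+............+++....  9999999999999999999998999989999999998889998767777788999999999999
 -42 ..................+++#######################+............++.....  9999999999999999999999999999999999999888999878888999999999999999
 -40 ...................++#######################+............++.....  9999999999999999999999999878999999999878999899999999999999999999
 -38 ...................++#######################.............++.....  9999999999999999999999999878999999999878999899999999999999999999
 -36 ...................+++#####################+.............+++....  9999999999999999999999999999999999999999999999999999999999999999
```

T is seated level: its top is 10.7 mm over the base, stem centred in the slot, tip at jig x of about -95. Now the clamp.

```bash
python3 - <<'E'
from h import *
rr=Rt(JY);w=[tp(jg(5,0,154),rr,.03)]
for d in (87,75,65,55,45,35,25,15,8,4,2):
    f=np.radians(d);c=np.array([38,62])+90*np.array([np.cos(f),np.sin(f)])+7*np.array([-np.sin(f),np.cos(f)]);w.append(tp(jg(c[0]-11,0,c[1]),rr,.03));print(d,c)
w.append(tp(jg(100,0,150),rr,.03))
rows(w,.0)
E
```

```text
87 [ 35.71982932 152.24300982]
75 [ 54.53223328 150.74505768]
65 [ 69.69148905 146.52602867]
55 [ 83.88781496 139.73871904]
45 [ 96.68986284 130.58935778]
35 [107.70864893 119.35594358]
25 [116.609373   106.37979807]
15 [123.12159105  92.05519484]
8 [126.14991448  81.45745557]
4 [127.29246921  75.26103099]
2 [127.70087795  72.13669049]
n>=1.7  -0.001 0.002 -0.000 -0.106 -0.001 0.006 0.0
n>=2.0  -0.001 0.002 -0.000 -0.126 -0.001 0.008 0.0
n>=2.3  -0.001 0.002 -0.000 -0.145 -0.001 0.009 0.0
n>=2.6  -0.001 0.002 -0.000 -0.160 -0.001 0.013 0.0
n>=2.8  -0.001 0.002 -0.000 -0.174 -0.001 0.020 0.0
n>=3.0  -0.001 0.002 -0.000 -0.187 -0.001 0.029 0.0
n>=3.2  -0.001 0.002 -0.000 -0.198 -0.001 0.041 0.0
n>=3.4  -0.001 0.002 -0.000 -0.207 -0.001 0.054 0.0
n>=3.6  -0.001 0.002 -0.000 -0.213 -0.001 0.068 0.0
n>=3.7  -0.001 0.002 -0.000 -0.216 -0.001 0.079 0.0
n>=3.7  -0.001 0.002 -0.000 -0.217 -0.001 0.085 0.0
n>=3.8  -0.001 0.002 -0.000 -0.218 -0.001 0.088 0.0
n>=3.2  -0.001 0.002 -0.000 -0.201 -0.001 0.010 0.0
```

```bash
python3 steer.py '0 0 0 0 0 0 0;0 0 0 0 0 0 0;0 0 0 0 0 0 0;0 0 0 0 0 0 0;0 0 0 -0.05 -0.001 0.006 0;0 0 0 -0.106 -0.001 0.006 0;0 0 0 -0.106 -0.001 0.006 0;0 0 0 -0.116 -0.001 0.007 0;0 0 0 -0.126 -0.001 0.008 0;0 0 0 -0.135 -0.001 0.009 0;0 0 0 -0.145 -0.001 0.009 0;0 0 0 -0.153 -0.001 0.011 0;0 0 0 -0.16 -0.001 0.013 0;0 0 0 -0.167 -0.001 0.017 0;0 0 0 -0.174 -0.001 0.02 0;0 0 0 -0.18 -0.001 0.025 0;0 0 0 -0.187 -0.001 0.029 0;0 0 0 -0.192 -0.001 0.035 0;0 0 0 -0.198 -0.001 0.041 0;0 0 0 -0.198 -0.001 0.041 0'
python3 - <<'E'
from h import *
np.set_printoptions(precision=1,suppress=True,linewidth=200)
snap('side','dg');snap('scene','sg')
for f in('dg','sg'):
    P,c=cloud(f);q=tofr(P,JY,JO)*1e3;k=(abs(q[:,1])<14)&(q[:,0]>-20)&(q[:,0]<170)&(q[:,2]>20)&(q[:,2]<200)
    for x in range(-20,170,15):
        j=k&(abs(q[:,0]-x)<7.5);print(f,x,j.sum(),np.percentile(q[j,2],[5,50,95]) if j.sum()>3 else '')
E
```

```text
clock: 27.32
ee_pos: [0.6392, 0.1824, 0.0896]
tcp_rot: [-0.138, 3.135, -0.0]
ft_force: [-0.2, -0.1, 0.4]
opening: 0.0001
gripper_force: 0.0
dg -20 19 [56.2 62.  65.3]
dg -5 78 [23.7 50.  58.8]
dg 10 128 [22.4 51.2 62.7]
dg 25 124 [22.6 50.7 70.3]
dg 40 153 [24.5 60.8 73.2]
dg 55 65 [49.2 76.3 84.5]
dg 70 76 [ 85.5  94.5 101.9]
dg 85 257 [ 98.5 143.1 196.3]
dg 100 108 [108.3 120.9 173.2]
dg 115 58 [118.2 127.9 132.6]
dg 130 1 
dg 145 0 
dg 160 0 
sg -20 5 [58.3 60.8 65.2]
sg -5 34 [23.7 49.6 59. ]
sg 10 73 [23.  48.8 63.1]
sg 25 71 [27.5 50.7 68.9]
sg 40 93 [28.2 59.  72.8]
sg 55 41 [46.9 74.1 84.7]
sg 70 47 [ 84.1  93.9 100.6]
sg 85 217 [103.1 156.7 195.7]
sg 100 68 [109.6 130.8 179.5]
sg 115 15 [114.3 123.7 144.8]
sg 130 0 
sg 145 0 
sg 160 0
```

Handle is following, at about 37 degrees. Finishing the arc.

```bash
python3 steer.py '0 0 0 -0.005 0 0.007 0;0 0 0 -0.009 0 0.013 0;0 0 0 -0.012 0 0.02 0;0 0 0 -0.015 0 0.027 0;0 0 0 -0.017 0 0.033 0;0 0 0 -0.018 0 0.038 0;0 0 0 -0.019 0 0.041 0;0 0 0 -0.019 0 0.044 0;0 0 0 -0.019 0 0.046 0;0 0 0 -0.019 0 0.046 0'
```

```text
clock: 28.68
ee_pos: [0.6582, 0.1842, 0.0444]
tcp_rot: [-0.138, 3.135, -0.0]
ft_force: [0.0, 0.4, 0.1]
opening: 0.0
gripper_force: 0.0
```

```bash
python3 steer.py '0 0 0 0 0 0.002 0;0 0 0 0 0 0.004 0;0 0 0 0 0 0.004 0'
cat > hd.py <<'E'
from h import *
import sys
np.set_printoptions(precision=1,suppress=True,linewidth=200)
for n,f in(('side','d'+sys.argv[1]),('scene','s'+sys.argv[1])):
    snap(n,f);P,c=cloud(f);q=tofr(P,JY,JO)*1e3;k=(abs(q[:,1])<9)&(q[:,0]>60)&(q[:,0]<160)&(q[:,2]>45)&(q[:,2]<115)
    for x in range(60,160,10):
        j=k&(abs(q[:,0]-x)<5);print(f,x,j.sum(),np.percentile(q[j,2],[5,50,95]) if j.sum()>3 else '')
E
python3 hd.py h
```

```text
clock: 29.05
ee_pos: [0.6583, 0.1842, 0.0404]
tcp_rot: [-0.138, 3.135, -0.0]
ft_force: [-0.5, 0.6, 1.0]
opening: 0.0002
gripper_force: 0.0
dh 60 13 [64.9 68.2 69.6]
dh 70 25 [63.7 68.4 71. ]
dh 80 41 [63.8 71.2 74. ]
dh 90 33 [65.  73.6 75.1]
dh 100 58 [ 66.7  74.9 110.8]
dh 110 68 [ 67.1  89.7 111.1]
dh 120 13 [65.5 72.4 75.8]
dh 130 29 [66.7 75.  81.2]
dh 140 23 [72.1 76.4 77.9]
dh 150 0 
sh 60 8 [63.8 66.5 68.4]
sh 70 11 [66.6 69.1 71. ]
sh 80 23 [63.2 71.1 73.2]
sh 90 12 [68.9 73.  74.8]
sh 100 29 [ 69.3  74.2 108.9]
sh 110 63 [ 70.5  94.6 111. ]
sh 120 5 [65.3 69.  75. ]
sh 130 5 [65.8 72.9 76.3]
sh 140 6 [69.2 73.3 75.9]
sh 150 0
```

```bash
python3 steer.py '0 0 0 0 0 0.001 0;0 0 0 0 0 0.002 0;0 0 0 0 0 0.003 0;0 0 0 0 0 0.003 0'; python3 steer.py '0 0 0 0 0 0.001 0;0 0 0 0 0 0.002 0;0 0 0 0 0 0.002 0'
```

```text
clock: 29.65
ee_pos: [0.6586, 0.1843, 0.0395]
tcp_rot: [-0.138, 3.133, 0.001]
ft_force: [-9.6, -2.7, 23.7]
opening: 0.0004
gripper_force: 11.9
clock: 30.02
ee_pos: [0.6587, 0.1844, 0.039]
tcp_rot: [-0.138, 3.132, 0.001]
ft_force: [-18.0, -4.0, 41.4]
opening: 0.0002
gripper_force: 21.2
```

```bash
python3 steer.py '0 0 0 0 0 -0.005 0;0 0 0 0.005 0 -0.05 0;0 0 0 0.01 0 -0.1 0;0 0 0 0.05 0 -0.13 0;0 0 0 0.1 0 -0.14 0;0 0 0 0.1 0 -0.14 0'
cat >> hd.py <<'E'
    k&=(q[:,2]<85)&(q[:,0]>74)&(q[:,0]<141);b=np.arange(76,140,6);t=np.array([np.percentile(q[k&(abs(q[:,0]-x)<4),2],88) if (k&(abs(q[:,0]-x)<4)).sum()>5 else np.nan for x in b]);o=~np.isnan(t);print('slope',np.polyfit(b[o],t[o],1))
    for nm,x0,x1,y0,y1 in(('stem',-92,-76,0,9),('barL',-68,-58,14,22),('barR',-68,-58,-22,-14),('base',-90,-60,-45,-35)):
        j=(q[:,0]>x0)&(q[:,0]<x1)&(q[:,1]>y0)&(q[:,1]<y1);print(nm,j.sum(),np.percentile(q[j,2],[10,50,90]) if j.any() else '')
E
python3 hd.py i; python3 -c "
from h import *
lid('si');lid('di')"
```

```text
clock: 30.78
ee_pos: [0.5557, 0.1751, 0.1764]
tcp_rot: [-0.139, 3.134, 0.0]
ft_force: [0.8, 0.5, 0.8]
opening: 0.0001
gripper_force: 0.0
di 60 14 [64.  67.4 69. ]
di 70 23 [63.3 68.8 70.7]
di 80 38 [64.4 71.6 73.9]
di 90 36 [66.8 73.  75.5]
di 100 32 [65.8 74.2 75.7]
di 110 32 [64.6 74.3 76.4]
di 120 33 [67.4 75.1 77. ]
di 130 35 [67.6 75.9 78. ]
di 140 20 [70.7 76.4 77.4]
di 150 0 
slope [ 0.1 67.3]
stem 21 [23.8 24.8 25.6]
barL 16 [22.4 24.4 26. ]
barR 3 [17.2 19.4 24.1]
base 29 [13.2 14.  15. ]
si 60 8 [63.6 67.2 68.6]
si 70 12 [64.6 67.4 70.6]
si 80 19 [65.1 70.5 72.8]
si 90 17 [68.8 72.9 75.4]
si 100 18 [64.5 72.7 74.5]
si 110 19 [68.9 74.9 76.1]
si 120 13 [70.  74.9 77.2]
si 130 17 [70.5 75.9 77.1]
si 140 8 [73.9 75.8 77. ]
si 150 0 
slope [ 0.1 65.7]
stem 26 [-799.3   23.7   25.8]
barL 7 [21.3 22.5 24.5]
barR 12 [-798.4   20.7   24.7]
base 51 [-800.1   12.4   14.7]
si lid 666 [-0.01  0.01  0.03]
di lid 251 [0.01 0.03 0.04]
```

```bash
python3 - <<'E'
from h import *
np.set_printoptions(precision=1,suppress=True)
snap('wrist','wj');P,c=cloud('wj');q=tofr(P,JY,JO)*1e3
for n,x0,x1,y0,y1 in(('stem',-92,-74,0,9),('barL',-67,-56,14,20),('barR',-67,-56,-20,-13),('base',-90,-60,-45,-35),('fence',-92,-76,-20,-10)):
    k=(q[:,0]>x0)&(q[:,0]<x1)&(q[:,1]>y0)&(q[:,1]<y1);print(n,k.sum(),np.percentile(q[k,2],[10,50,90]) if k.any() else '')
xs,ys,im=plane('wj',JY,JO,.023,(-.104,-.034),(-.032,.032),.001);h=cv2.cvtColor(im,cv2.COLOR_RGB2HSV).astype(int)
for i in range(0,len(xs),3): print('%4d '%round(xs[i]*1e3)+''.join(('#' if a<25 else ('+' if a<55 else '.')) for a in h[i,:,1])+'  '+''.join(chr(48+v//26) for v in h[i,:,2]))
E
```

```text
stem 197 [20.5 21.5 22.6]
barL 72 [20.6 21.2 22.3]
barR 90 [20.3 21.2 22.2]
base 337 [ 9.8 10.7 11.7]
fence 206 [25.8 26.9 28.3]
-104 ++++++++++.++++.++++++.+.++++.++++++++++++++.+++++++++..++++++++  1111111111111111111111111111111111121111111111111111111122221122
-101 +++++++..+++..++.++..+.+++++++++++++.+++.++++++++++++++++++.++++  1111111111111111111111111111111111111111111111111111111112211111
 -98 .+.++.+++.+++++.++++++.++..+++.+.++....++.+.++++++++++++.++++.++  1111111111111111111111111111111111111111111111111111111111211111
 -95 ..++...####################+##+++++++++++++++.+##########++.+..+  1111111269999999999999999742122333344445555521248999999852111111
 -92 ........###################..++++++++++++++....##########.......  6666665679999999999999999844799999999999999853348999999864444445
 -89 ........+#################+..++++++++++++++....#########+.......  9999999999999999999999999755799999999999999875568999999877877789
 -86 ........+#################+..++++++++++++++....#########+.......  9999999999999999999999999756799999999999999875568999999877877899
 -83 ........+#####
[... 1592 characters left out ...]
77777777899999999999
 -47 ..........................+###########+.........................  9999999999999999999999988888999999998877766777777777899999999999
 -44 ....................+#######################....................  9999999999999999999998999888999999998866676667777777788999999999
 -41 ....................+#######################+...................  9999999999999999999988998678999999998755666666777777789999999999
 -38 ....................+#######################....................  9999999999999999999998888888999999998866666667777777789999999999
 -35 ..........................+###########+.........................  9999999999999999999999999988999999998767777777777777789999999999
```

T is level, seated and clamped, and the lid is shut. Handing in.

```bash
python3 -c "
from workcell import ctrl
print(ctrl.finish_job())"
```

```text
the job is handed in; nothing more can be done
None
```

I handed the job in after about 31 s of the 72 s allowed; my last camera and depth checks showed the T level in the nest, the handle down on its stop and the lid shut, but the hand-in returned no verdict and I never rechecked the other casting.

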